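Weight hanger from the dry cabinet to the scale

TASK

Swing the clear dry cabinet's door wide open and leave it open. Lift the steel weight hanger up and off its hook inside, bring it out, and stand it upright and gently, without pressing the pan down hard, on the middle of the bench scale's round pan. Leave the spool, the jar and the parts tray where they are.

Things in the scene. Friction and masses are not known exactly. Their poses are not given: they have to be found in the camera images.
- cabinet: Fixed dry cabinet of clear panels in a beige frame, 170 deep (x) by 200 wide (y) by 320 mm high, front at its -x side. Origin: centre of its underside. Side walls 6 mm, back wall and roof 10 mm, floor 15 mm thick; the roof reaches to the front (x = -85). An aluminium cross rail (12 by 16 mm) runs across the inside at x = 30, z = 235.
- door (a joint): Door angle, rad: 0 shut, grows as the door opens towards -x of the cabinet, at most 2.0. The door is a panel 196 wide, 300 high, 12 mm thick, with its lower edge 12 mm above the bench, hinged on the cabinet's +y side; stiff enough to stay where it is left.
- door_hinge (a point): Point on the door's vertical hinge line, mid-thickness of the panel, 212 mm above the bench; its x axis is normal to the panel, pointing inward, and its -y axis runs along the panel from the hinge to the free edge. Turns with the door.
- door_handle (a point): Middle of the door's upright steel bar handle: bar 11 mm thick, 110 mm long (vertical), its axis 35 mm in front of the panel's face, joined to the panel by two 8 mm posts 47 mm above and below this point; 172 mm from the hinge line, 212 mm above the bench. Axes as door_hinge.
- hook: Fixed steel hook in the cabinet, a 7 mm round bar: origin at the lowest point of the bar's axis, where the hanger's eye rests. From there the bar runs level back (+x) to a clamp 26 mm wide that begins 53 mm behind, and forward (-x) it bends up at 45 degrees to its tip, axis at 12 mm forward and 12 mm up. Axes as the cabinet's.
- hanger: Loose steel weight hanger, 185 mm tall, about 0.3 kg; origin: centre of its underside, z up. Round foot 50 mm across, 18 mm high; square 12 mm grip from 18 to 95 mm; 6 mm rod to 140 mm; on top a round eye of 6 mm wire, 36 mm inside, centred at 161 mm, opening along x. It hangs by the eye: it must rise 20 mm to clear the hook's tip, at most 28 mm before it comes forward.
- scale: Fixed beige bench scale, 190 (x) by 160 (y) by 34 mm; origin at the centre of its underside.
- pan_top (a point): Centre of the top face of the scale's round steel pan, 120 mm across, 48 mm above the bench. The pan gives on a spring: about 2 mm at 5 N, and meets its stop after 6 mm, at about 12 N.
- spool: Bystander: loose aluminium wire spool standing upright, 60 mm across, 50 mm high; origin at the centre of its underside.
- jar: Bystander: loose amber glass jar, 52 mm across, 60 mm high; origin at the centre of its underside.
- parts_tray: Bystander: loose open grey tray, 120 by 80 by 30 mm; origin at the centre of its underside.
Not all that is in view belongs to the job. Of the things that look like the scale, the larger one is meant.

How it is judged:
On the way, in this order (a step that is already met when the one before it is completed fails the run):
1. the door is wide open (over 1.3 rad) (value of joint door above 1.3 rad), for 0.2 s.
2. the hanger is held in the fingers, off the hook and out of the cabinet (contact force between the fingers and hanger above 1 N and contact force between hanger and hook below 0.01 N and x of hanger in the frame of cabinet below -0.105 m and height (world z) of hanger above 0.02 m), for 0.1 s.
At the end, for the whole second after the job is handed in: The door is still open (over 1.2 rad), and the hanger stands upright (within 0.08 rad), released and at rest on the scale's pan, its axis within 30 mm of the pan's centre (value of joint door above 1.2 rad and horizontal distance between hanger and pan_top below 0.03 m and z of hanger in the frame of pan_top between -0.004 and 0.005 m and angle between hanger's own z axis and vertical below 0.08 rad and linear speed of hanger below 0.02 m/s and contact force between the fingers and hanger below 0.01 N); the robot touches nothing.
It fails at once if the hanger is pressed or dropped on the scale (over 20 N) (contact force between hanger and scale above 20 N).
It fails at once if the spool, jar or parts tray is moved by more than 25 mm or tipped (distance of any of spool, jar, parts_tray from where it was at the start of the episode above 0.025 m or angle between any of spool, jar's own z axis and vertical above 0.3 rad).
It also fails if it takes over 72 s, if anything falls off the work surface, if the arm or the gripper's body presses on something with over 40 N, if the wrist force passes 120 N, or if a joint passes its speed limit or range.

ROBOT

A 7-joint arm with a two-finger parallel gripper is mounted at the origin on the work surface. World frame = base frame: x ahead of the robot, y to its left, z up, the work surface at z = 0. Lengths are in m, angles in rad, forces in N, time in s.
With the tool pointing down it reaches from about 0.425 to 0.875 m from the base axis. Payload 9.9 kg.
Tool frame: the origin (TCP) lies between the finger pads; the fingertips stand 8 mm ahead of it and the grasp point (between the pads) lies 11 mm behind it; z points along the fingers, y is the line along which they close (so a half turn about z gives the same grasp; the last joint's range is limited). The gripper opens to 85 mm and grips with 20 to 120 N. Pads are 22 mm wide; open, the fingers measure 114 mm over their backs; the gripper's body (76 mm by 85 mm) begins 54 mm behind the grasp point. The pads swing forward as they close: fully open they stand 13 mm farther back than shut.
Start: joints at [-1.4, 0.576, 0.025, 1.437, -0.015, 1.129, -0.057], TCP at [0.17, 0.653, 0.211] pointing down, gripper open.
Joint ranges: [-2.76, 2.76], [-0.34, 2.15], [-1.52, 1.57], [0.19, 2.46], [-1.09, 4.23], [0.17, 1.99], [-2.82, 2.82]. Speed limits (rad/s): [2.22, 2.22, 3.01, 3.01, 3.14, 3.14, 3.14].

INTERFACE

Orientations are given as a rotation vector (axis times angle).
In Python, from workcell import readout, imaging, env gives the robot as it stands. The module is installed in compiled form; this text tells all that it offers.
- The arm moves only by the tool servo_tool, never from a script. Its arguments are lists of equal length, an entry for each row: "dr": the turn, a rotation vector about the tool's x, y, z in degrees, a list of three; "travel": the shift along the tool's x, y, z in mm, a list of three; "fingers": the opening, from 0 (shut) to 1 (fully open). A call has 1 to 12 rows; each row is the pose to reach, as a shift and turn from the pose commanded when the call began, along the tool's axes at that moment; what a row does not reach only later rows make up. A row lasts 1/12 s, in which the tool goes at most 41.7 mm and 7.16 degrees, less where a joint would pass 70% of its speed; a pose out of reach is approached as far as the arm can. A call with a gripper value outside its range is refused whole. The fingers move at their own pace and stop on an object; "grip_force" is the grip in N (left out, the last holds). Time passes only in rows, so rows that repeat a pose let the fingers close. It gives the time, the measured TCP pose, the force, the opening and the grip force at its end, in the units of the state.
- readout.read_state(): the state, without advancing time (a new reading comes with each control period).
- imaging.snapshot(name): name is "side" or "top" or "wrist"; returns (picture, depth): 400x640x3 uint8, red, green, blue; 400x640 float32, m along the optical axis (not along the pixel's ray), 0 where there is no reading.
- imaging.camera_params(name): a dict with "vfov" (degrees; the focal length in pixels is half the picture's height over the tangent of half this angle, whatever the lens; pixels are square), "cx", "cy" (the principal point, pixels), "R" (3x3) and "t" (3): a world point X has camera coordinates R X + t. Camera axes: x right, y down, z forward; pixel columns grow to the right and rows downward; lengths in m; the calibration is good to about 2 mm. A picture is of the moment at which its call begins: read the wrist's pose just before it. camera_params takes no time and is no camera call; for the wrist camera it gives the pose at the moment of the call.
- env.sign_off(): hands the job in; it is judged then, once.
Trained networks look in the newest picture that a camera, given by its name, has taken for a name from the list of things; names that differ only in an ending like _2 or _b are one class to them, and where a whole thing is asked for, a point or a joint stands for the part that bears it (a point fixed in the world has none). Each returns a list of dicts, best first, with "p" (0 to 1); they miss things now and then, are a little off and sometimes report something else, mostly with a low value. They report only what shows in the picture. A call takes as long as a camera call. They do not tell look-alikes from the thing itself.
- imaging.boxes_of(camera, name): "at" ([x, y, z] in m, in the coordinates of the camera as it stood for that picture, good to about 4 mm: the middle of the surface that is visible of it).
- imaging.cut_out(camera, name): "pixels" (400x640 bool, what is visible of it).
- imaging.landmark_of(camera, name): "at" ([x, y, z] in m, in the coordinates of the camera as it stood for that picture, good to about 4 mm: a listed point, or the origin of a listed thing).
The state is a dict: "clock": time; "qpos": joint angles; "dq": joint speeds; "joint_torque": joint torques, N m; "ee_pos": TCP position; "orientation": TCP orientation; "contact_force": force on the tool from outside, world axes, zero at the start; "ft_torque": the same for the moment, N m; "gripper_width": finger opening in m; "grasp_force": force on a finger pad.
Only numpy, scipy, OpenCV 4.12 (cv2) and the standard library are available. Lean on these libraries where they do the work, as an engineer would, in place of code of your own. Each camera call takes 0.05 s, during which the arm holds its last target. There are 200 camera calls.

## Working session

There is one attempt and no reset: what is moved stays moved. The work goes in short steps, Python scripts to look and compute and a tool call to move; the robot and the scene stay as the last step left them, time stands still between calls to the robot, and variables do not carry over. Pictures are saved under pics/ and viewed, at most 10 in all, crops included, and the job is handed in when it is done.

Besides the shell and the picture viewer there is one more tool, called after "Request:" as name(argument=value, ...) on one line, values as JSON. servo_tool: Moves the arm, as the interface text tells. Its arguments: {"type":"object","properties":{"dr":{"type":"array","items":{"type":"array","items":{"type":"number"}}},"travel":{"type":"array","items":{"type":"array","items":{"type":"number"}}},"fingers":{"type":"array","items":{"type":"number"}},"grip_force":{"type":"number"}},"required":["dr","travel","fingers"]}

```bash
mkdir -p pics; cat > h.py <<'E'
import numpy as np, cv2
from workcell import readout, imaging, env
from scipy.spatial.transform import Rotation as Ro
def w(cam,p):
    c=imaging.camera_params(cam); return np.array(c["R"]).T@(np.array(p)-np.array(c["t"]))
E
python3 - <<'E'
from h import *
s=readout.read_state(); print({k:np.round(v,3) for k,v in s.items()}); print(Ro.from_rotvec(s["orientation"]).as_matrix().round(2))
ims=[]
for cam in("side","top"):
    p,d=imaging.snapshot(cam); cv2.imwrite(f"pics/{cam}0.png",p[:,:,::-1])
    c=imaging.camera_params(cam); print(cam,c["vfov"],(-np.array(c["R"]).T@c["t"]).round(3),np.array(c["R"]).round(2).tolist())
    for n in["cabinet","door_hinge","door_handle","hook","hanger","scale","pan_top","spool","jar","parts_tray"]:
        for o in imaging.landmark_of(cam,n)[:3]: print(cam,n,round(o["p"],2),w(cam,o["at"]).round(3))
E
```

```text
{'clock': np.float64(0.0), 'qpos': array([-1.4  ,  0.577,  0.025,  1.438, -0.015,  1.129, -0.056]), 'dq': array([-0.   ,  0.001, -0.001, -0.   ,  0.   , -0.002, -0.   ]), 'joint_torque': array([ 2.0000e-03, -7.6575e+01,  2.2510e+00, -2.8597e+01,  1.5000e-02,
        1.2000e-02,  0.0000e+00]), 'ee_pos': array([0.17 , 0.653, 0.21 ]), 'orientation': array([-3.990e-01, -3.116e+00,  3.000e-03]), 'contact_force': array([-0.578,  0.329, -0.138]), 'ft_torque': array([-0.02 ,  0.064,  0.006]), 'grasp_force': np.float64(0.0), 'gripper_width': np.float64(0.085)}
[[-0.97  0.25 -0.  ]
 [ 0.25  0.97 -0.  ]
 [-0.   -0.   -1.  ]]
side 57.60109552593749 [-0.052 -0.78   0.859] [[0.72, -0.7, -0.02], [-0.44, -0.43, -0.79], [0.54, 0.58, -0.61]]
side cabinet 0.86 [0.705 0.084 0.003]
side door_hinge 0.89 [0.617 0.187 0.213]
side door_hinge 0.7 [ 0.428 -0.168 -0.001]
side door_handle 0.62 [0.567 0.016 0.208]
side scale 0.93 [ 0.518 -0.389 -0.001]
side scale 0.87 [ 0.512 -0.598  0.003]
side pan_top 0.72 [ 0.521 -0.6    0.031]
side pan_top 0.71 [ 0.535 -0.39   0.047]
side spool 0.81 [ 0.58  -0.195  0.   ]
side spool 0.61 [0.616 0.186 0.212]
side parts_tray 0.58 [ 0.606  0.392 -0.002]
top 51.05083036088575 [ 0.389 -0.095  1.471] [[0.01, -1.0, -0.0], [-0.99, -0.01, -0.13], [0.13, 0.0, -0.99]]
top cabinet 0.88 [0.7   0.082 0.   ]
top door_hinge 0.95 [0.614 0.188 0.213]
top door_handle 0.58 [0.564 0.014 0.216]
top scale 0.8 [ 0.522 -0.386  0.001]
top scale 0.76 [ 0.509 -0.597  0.004]
top pan_top 0.77 [ 0.519 -0.6    0.033]
top pan_top 0.57 [ 0.537 -0.391  0.047]
top spool 0.61 [ 0.578 -0.195 -0.002]
top jar 0.47 [ 0.425 -0.169  0.007]
top parts_tray 0.64 [ 0.607  0.39  -0.002]
```

View pics/side0.png

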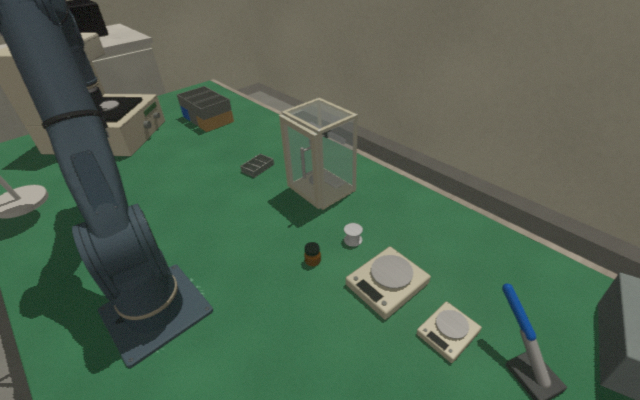

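View pics/top0.png

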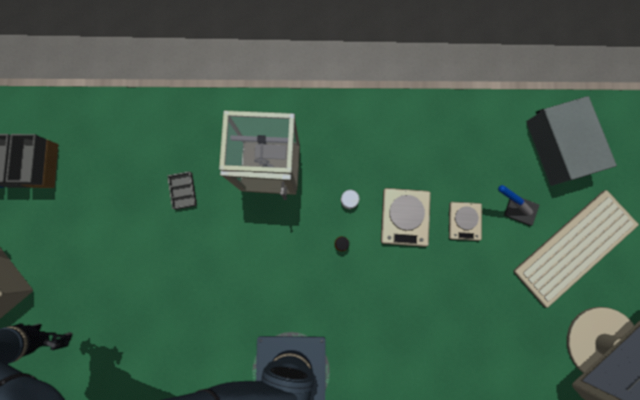

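The side and top views show the cabinet at about (0.703, 0.083) with its door shut. The handle is near (0.566, 0.016), and the larger scale's pan is at (0.536, -0.390). The spool and jar stand between the cabinet and the scale. I'll go to the handle with the tool pointing down and grip the top end of the bar.

```bash
cat >> h.py <<'E'
def Rt(yaw,pitch=90,flip=1):
    # y-axis (closing) horizontal at angle yaw deg (flip=-1: 180 later); tool z pitched 'pitch' deg below horizontal towards yaw-90
    a=np.radians(yaw); p=np.radians(pitch); f=np.array([np.sin(a),-np.cos(a),0])
    z=f*np.cos(p)+np.array([0,0,-np.sin(p)]); y=np.array([np.cos(a),np.sin(a),0])*flip
    return np.column_stack([np.cross(y,z),y,z])
def go(pos,R,base=None):
    if base is None:
        s=readout.read_state(); base=(s["ee_pos"],Ro.from_rotvec(s["orientation"]).as_matrix())
    p0,R0=base
    return np.degrees(Ro.from_matrix(R0.T@R).as_rotvec()).round(1).tolist(), (1000*R0.T@(np.array(pos)-p0)).round(0).tolist()
E
python3 - <<'E'
from h import *
print(go([.566,.016,.40],Rt(87.3)))
E
```

```text
([0.0, -0.0, -11.9], [-544.0, -517.0, -189.0])
```

Request:
servo_tool(dr=[[0, 0, 0], [0, 0, 0], [0, 0, 0], [0, 0, 0], [0, 0, -6], [0, 0, -12], [0, 0, -12], [0, 0, -12], [0, 0, -12], [0, 0, -12], [0, 0, -12], [0, 0, -12]], travel=[[0, 0, -40], [0, 0, -80], [0, 0, -120], [0, 0, -160], [-25, -25, -189], [-50, -50, -189], [-75, -75, -189], [-100, -100, -189], [-130, -125, -189], [-160, -150, -189], [-190, -180, -189], [-220, -209, -189]], fingers=[1, 1, 1, 1, 1, 1, 1, 1, 1, 1, 1, 1])

```text
clock: 2.1
ee_pos: [0.3305, 0.3944, 0.4004]
orientation: [0.071, 3.141, 0.001]
contact_force: [1.9, 0.4, 0.8]
gripper_width: 0.085
grasp_force: 0.0
```

```bash
python3 - <<'E'
from h import *
s=readout.read_state(); print(s["ee_pos"],s["qpos"].round(2),s["clock"])
print(go([.566,.016,.40],Rt(87.3)))
E
```

```text
[0.33053169 0.39437369 0.40042105] [-1.02  0.22  0.07  1.51 -0.01  1.42  0.58] 2.1
([0.0, 0.0, 0.1], [-252.0, -367.0, 0.0])
```

Request:
servo_tool(dr=[[0, 0, 0], [0, 0, 0], [0, 0, 0], [0, 0, 0], [0, 0, 0], [0, 0, 0], [0, 0, 0], [0, 0, 0], [0, 0, 0], [0, 0, 0], [0, 0, 0], [0, 0, 0]], travel=[[-252, -367, 0], [-252, -367, 0], [-252, -367, 0], [-252, -367, 0], [-252, -367, 0], [-252, -367, 0], [-252, -367, 0], [-252, -367, 0], [-252, -367, 0], [-252, -367, 0], [-252, -367, 0], [-252, -367, 0]], fingers=[1, 1, 1, 1, 1, 1, 1, 1, 1, 1, 1, 1])

```text
clock: 3.1
ee_pos: [0.5668, 0.0112, 0.3999]
orientation: [0.085, 3.14, -0.006]
contact_force: [-0.5, -0.7, 0.2]
gripper_width: 0.0856
grasp_force: 0.0
```

```bash
python3 - <<'E'
from h import *
s=readout.read_state(); print(s["ee_pos"],s["qpos"].round(2),s["clock"])
print(go([.566,.016,.254],Rt(87.3)))
p,d=imaging.snapshot("wrist"); cv2.imwrite("pics/w1.png",p[:,:,::-1])
for n in["door_handle","door_hinge","hanger","hook"]:
    for o in imaging.landmark_of("wrist",n)[:2]: print(n,round(o["p"],2),w("wrist",o["at"]).round(4))
E
```

```text
[0.5667983  0.01118239 0.39990012] [-0.33  0.32  0.34  1.39 -0.1   1.45  1.52] 3.1
([-0.2, 0.0, -0.4], [1.0, 5.0, 146.0])
door_handle 0.83 [0.5635 0.0258 0.209 ]
door_hinge 0.55 [0.6158 0.1927 0.2098]
```

View pics/w1.png

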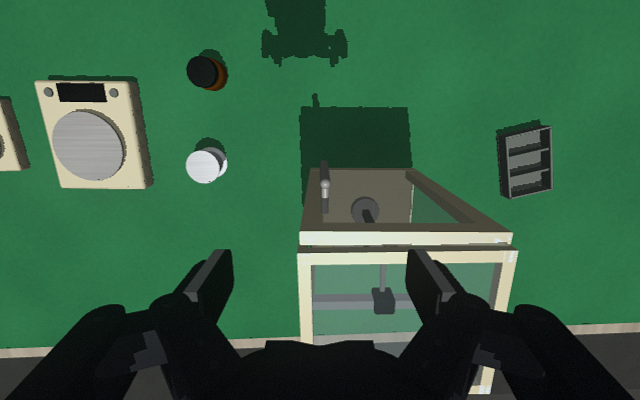

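The wrist view shows the handle's top end at about pixel (325, 185), the hook's bar at (382, 278), its clamp at (384, 300), and the hanger's foot at (365, 207). Next I'll measure these with depth.

```bash
cat >> h.py <<'E'
def cloud(cam,d):
    c=imaging.camera_params(cam); f=200/np.tan(np.radians(c["vfov"]/2))
    v,u=np.mgrid[:400,:640]; P=np.stack([(u-c["cx"])/f*d,(v-c["cy"])/f*d,d],-1)
    return (P-np.array(c["t"]))@np.array(c["R"])
E
python3 - <<'E'
from h import *
p,d=imaging.snapshot("wrist"); P=cloud("wrist",d)
for u,v in[(325,184),(325,180),(322,190),(382,270),(382,280),(384,300),(365,205),(368,215),(305,240),(510,240),(305,256),(505,256)]:
    print(u,v,P[v,u].round(4))
m=(P[...,2]>.15)&(P[...,2]<.272)&(np.abs(P[...,0]-.565)<.03)&(np.abs(P[...,1]-.015)<.03)
Q=P[m]; print(len(Q),Q.min(0),Q.max(0),np.median(Q,0)); T=Q[Q[:,2]>.258];print(T.mean(0),T.min(0),T.max(0))
m=(P[...,2]>.305)&(P[...,2]<.33); m[250:,:]=m[250:,:]; Q=P[m]; print(np.round(cv2.minAreaRect(Q[:,:2].astype(np.float32)*1000)[0],1),cv2.minAreaRect(Q[:,:2].astype(np.float32)*1000))
E
```

```text
325 184 [0.6028 0.0259 0.1234]
325 180 [0.6031 0.0264 0.0962]
322 190 [0.6025 0.021  0.1579]
382 270 [0.6368 0.0737 0.3192]
382 280 [0.6475 0.074  0.319 ]
384 300 [0.6701 0.0765 0.3183]
365 205 [0.6058 0.0724 0.2215]
368 215 [0.6052 0.0703 0.2578]
305 240 [0.6077 0.0035 0.3098]
510 240 [0.7707 0.406  0.0008]
305 256 [0.6192 0.0033 0.3193]
505 256 [0.6277 0.1861 0.3184]
394 [0.56137315 0.01046437 0.15575229] [0.5949315  0.02110432 0.27165405] [0.56545473 0.01540016 0.25970287]
[0.57603765 0.01502437 0.26355834] [0.56167633 0.01064563 0.25811742] [0.5949315  0.02055628 0.27165405]
[697.3  84.2] ((697.3469848632812, 84.1990737915039), (203.426513671875, 185.720947265625), 86.75927734375)
```

Request:
servo_tool(dr=[[0, 0, 0], [0, 0, 0], [0, 0, 0], [0, 0, 0], [0, 0, 0], [0, 0, 0], [0, 0, 0], [0, 0, 0], [0, 0, 0], [0, 0, 0], [0, 0, 0]], travel=[[1, 0, 30], [1, 0, 60], [1, 0, 90], [1, 0, 120], [1, 0, 135], [1, 0, 146], [1, 0, 146], [1, 0, 146], [1, 0, 146], [1, 0, 146], [1, 0, 146]], fingers=[1, 1, 1, 1, 1, 1, 1, 0.3, 0, 0, 0], grip_force=40)

```text
clock: 4.32
ee_pos: [0.5645, 0.0184, 0.2553]
orientation: [0.071, 3.139, 0.0]
contact_force: [-0.7, -0.2, 0.3]
gripper_width: 0.0388
grasp_force: 0.0
```

```bash
python3 - <<'E'
from h import *
s=readout.read_state(); print(s["ee_pos"],s["qpos"].round(2),s["gripper_width"],s["contact_force"])
hinge=np.array([.6155,.1875]); b=s["ee_pos"][:2]; r=b-hinge; print(np.hypot(*r))
R0=Ro.from_rotvec(s["orientation"]).as_matrix()
for a in range(7,100,7):
    M=Ro.from_euler("z",-a,degrees=True).as_matrix()
    q=np.r_[hinge+M[:2,:2]@r,s["ee_pos"][2]]
    print(a,go(q,M@R0))
E
```

```text
[0.56445488 0.01836466 0.25528374] [-0.33  0.39  0.31  1.68 -0.13  1.1   1.55] 0.03883221895504189 [-0.65892893 -0.22574509  0.28711357]
0.176670218851149
7 ([0.0, -0.0, 7.0], [21.0, 7.0, -0.0])
14 ([0.0, -0.0, 14.0], [40.0, 16.0, -0.0])
21 ([0.0, -0.0, 21.0], [58.0, 27.0, -0.0])
28 ([0.0, -0.0, 28.0], [75.0, 40.0, -0.0])
35 ([0.1, -0.0, 35.0], [90.0, 56.0, -0.0])
42 ([0.1, -0.0, 42.0], [103.0, 73.0, -0.0])
49 ([0.1, -0.0, 49.0], [114.0, 92.0, -0.0])
56 ([0.1, -0.0, 56.0], [123.0, 111.0, -0.0])
63 ([0.1, -0.0, 63.0], [129.0, 132.0, -0.0])
70 ([0.1, -0.0, 70.0], [132.0, 153.0, -0.0])
77 ([0.1, -0.0, 77.0], [133.0, 175.0, -0.0])
84 ([0.1, -0.0, 84.0], [131.0, 196.0, -0.0])
91 ([0.1, -0.0, 91.0], [127.0, 218.0, -0.0])
98 ([0.2, -0.0, 98.0], [120.0, 238.0, -0.0])
```

Request:
servo_tool(dr=[[0, 0, 0], [0, 0, 0], [0, 0, 0], [0, 0, 0], [0, 0, 3], [0, 0, 7], [0, 0, 10], [0, 0, 14], [0, 0, 17], [0, 0, 21], [0, 0, 25], [0, 0, 28]], travel=[[0, 0, 0], [0, 0, 0], [0, 0, 0], [0, 0, 0], [9, 3, 0], [21, 7, 0], [30, 11, 0], [40, 16, 0], [49, 21, 0], [58, 27, 0], [67, 34, 0], [75, 40, 0]], fingers=[0, 0, 0, 0, 0, 0, 0, 0, 0, 0, 0, 0], grip_force=40)

```text
clock: 5.32
ee_pos: [0.4904, 0.0619, 0.2543]
orientation: [-0.835, -3.029, -0.0]
contact_force: [-0.7, -0.2, 1.1]
gripper_width: 0.0001
grasp_force: 0.0
```

```bash
cat > arc.py <<'E'
from h import *
s=readout.read_state(); print(s["ee_pos"],s["qpos"].round(2),s["gripper_width"],s["contact_force"].round(1))
hinge=np.array([.6155,.1875]); b=s["ee_pos"][:2]; r=b-hinge; print(np.hypot(*r), "door ang", np.degrees(np.arctan2(-.1693,-.0505)-np.arctan2(r[1],r[0])))
R0=Ro.from_rotvec(s["orientation"]).as_matrix()
for a in range(6,79,6):
    M=Ro.from_euler("z",-a,degrees=True).as_matrix()
    q=np.r_[hinge+M[:2,:2]@r,s["ee_pos"][2]]
    print(a,go(q,M@R0))
E
python3 arc.py
```

```text
[0.49036476 0.06194016 0.25433374] [-0.54  0.29  0.42  1.84 -0.13  1.04  0.97] 0.0001456362372276572 [-0.7 -0.2  1.1]
0.17726844793156457 door ang 28.29379794980272
6 ([-0.0, -0.0, 6.0], [18.0, 5.0, 0.0])
12 ([-0.0, -0.0, 12.0], [35.0, 13.0, 0.0])
18 ([-0.0, -0.0, 18.0], [51.0, 22.0, 0.0])
24 ([-0.0, -0.0, 24.0], [66.0, 32.0, 0.0])
30 ([-0.0, -0.0, 30.0], [80.0, 45.0, 0.0])
36 ([-0.0, -0.0, 36.0], [93.0, 58.0, 0.0])
42 ([-0.0, -0.0, 42.0], [104.0, 73.0, 0.0])
48 ([-0.0, -0.0, 48.0], [113.0, 89.0, 0.0])
54 ([-0.0, -0.0, 54.0], [121.0, 106.0, 0.0])
60 ([-0.0, -0.0, 60.0], [127.0, 123.0, 0.0])
66 ([-0.0, -0.0, 66.0], [131.0, 141.0, 0.0])
72 ([-0.0, -0.0, 72.0], [134.0, 160.0, 0.0])
78 ([-0.0, -0.0, 78.0], [134.0, 178.0, 0.0])
```

```bash
python3 - <<'E'
from h import *
p,d=imaging.snapshot("wrist"); P=cloud("wrist",d); cv2.imwrite("pics/w2.png",p[:,:,::-1])
for n in["door_handle","door_hinge"]:
    for o in imaging.landmark_of("wrist",n)[:2]: print(n,round(o["p"],2),w("wrist",o["at"]).round(4))
E
```

```text
door_handle 0.8 [0.5692 0.0195 0.2114]
door_hinge 0.72 [0.6166 0.1842 0.2074]
```

View pics/w2.png

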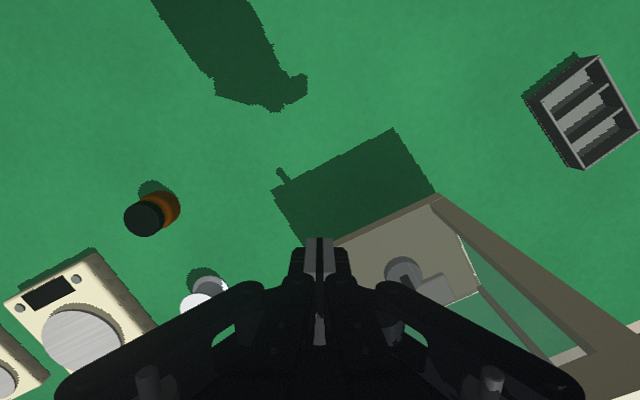

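The fingers closed at pixel (320, 270) without the bar and the door is still shut, so the grip never held. I'll regrip with more force and check the opening before pulling.

```bash
python3 - <<'E'
from h import *
print(go([.568,.017,.31],Rt(87.3))); print(go([.568,.017,.2505],Rt(87.3)))
E
```

```text
([0.0, 0.0, -27.7], [-89.0, 0.0, -56.0])
([0.0, 0.0, -27.7], [-89.0, 0.0, 4.0])
```

Request:
servo_tool(dr=[[0, 0, 0], [0, 0, -7], [0, 0, -14], [0, 0, -21], [0, 0, -28], [0, 0, -28], [0, 0, -28], [0, 0, -28], [0, 0, -28], [0, 0, -28], [0, 0, -28], [0, 0, -28]], travel=[[0, 0, -30], [0, 0, -56], [-22, 0, -56], [-45, 0, -56], [-67, 0, -56], [-89, 0, -56], [-89, 0, -56], [-89, 0, -56], [-89, 0, -30], [-89, 0, -10], [-89, 0, 4], [-89, 0, 4]], fingers=[1, 1, 1, 1, 1, 1, 1, 1, 1, 1, 1, 1])

```text
clock: 6.47
ee_pos: [0.5654, 0.0168, 0.2477]
orientation: [-0.069, -3.136, 0.0]
contact_force: [0.2, 0.1, 0.4]
gripper_width: 0.0855
grasp_force: 0.0
```

Request:
servo_tool(dr=[[0, 0, 0], [0, 0, 0], [0, 0, 0], [0, 0, 0], [0, 0, 0], [0, 0, 0], [0, 0, 0], [0, 0, 0], [0, 0, 0], [0, 0, 0]], travel=[[0, 0, 0], [0, 0, 0], [0, 0, 0], [0, 0, 0], [0, 0, 0], [0, 0, 0], [0, 0, 0], [0, 0, 0], [0, 0, 0], [0, 0, 0]], fingers=[0.4, 0, 0, 0, 0, 0, 0, 0, 0, 0], grip_force=110)

```text
clock: 7.3
ee_pos: [0.5685, 0.0161, 0.252]
orientation: [0.071, 3.138, 0.001]
contact_force: [-0.4, -0.0, 11.3]
gripper_width: 0.0002
grasp_force: 5.8
```

```bash
python3 arc.py
```

```text
[0.56854812 0.01609012 0.2520037 ] [-0.34  0.4   0.34  1.67 -0.15  1.09  1.57] 0.000152787768479053 [-0.4 -0.  11.3]
0.1777240110079353 door ang -1.290677315906992
6 ([0.0, -0.0, 6.0], [18.0, 5.0, -0.0])
12 ([0.0, -0.0, 12.0], [35.0, 12.0, -0.0])
18 ([0.1, -0.0, 18.0], [52.0, 21.0, -0.0])
24 ([0.1, -0.0, 24.0], [67.0, 31.0, -0.0])
30 ([0.1, -0.0, 30.0], [81.0, 43.0, -0.0])
36 ([0.1, -0.0, 36.0], [94.0, 56.0, -0.0])
42 ([0.1, -0.0, 42.0], [106.0, 71.0, -0.0])
48 ([0.2, -0.0, 48.0], [116.0, 86.0, -0.0])
54 ([0.2, -0.0, 54.0], [124.0, 103.0, -0.0])
60 ([0.2, -0.0, 60.0], [131.0, 121.0, -0.0])
66 ([0.2, -0.0, 66.0], [135.0, 139.0, -0.0])
72 ([0.2, -0.0, 72.0], [138.0, 157.0, -0.0])
78 ([0.2, -0.0, 78.0], [139.0, 176.0, -0.0])
```

```bash
python3 - <<'E'
from h import *
p,d=imaging.snapshot("side"); c=cv2.resize(p[80:230,230:390],None,fx=4,fy=4,interpolation=cv2.INTER_CUBIC)
p2,d=imaging.snapshot("wrist"); c2=p2[120:320,220:420]; c2=cv2.resize(c2,(150,150))
c[:150,-150:]=c2
cv2.imwrite("pics/s2.png",c[:,:,::-1])
E
```

```text
(no output)
```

View pics/s2.png

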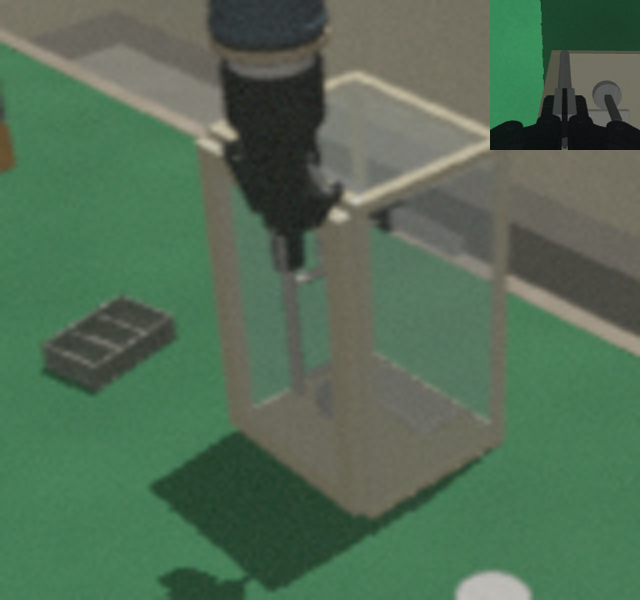

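The crop shows the closed fingers, tip at (290, 268), resting on top of the bar, with the upper post at (312, 275). I'll measure the real tip and bar heights from depth.

```bash
python3 - <<'E'
from h import *
p,d=imaging.snapshot("side"); P=cloud("side",d)
for v in range(130,182,3):
    for u in (300,302,304,306): print(v,u,P[v,u].round(3),p[v,u],end=" | ")
    print()
E
```

```text
130 300 [0.554 0.001 0.343] [39 41 35] | 130 302 [0.562 0.002 0.34 ] [41 44 40] | 130 304 [0.571 0.003 0.336] [36 39 35] | 130 306 [ 0.551 -0.031  0.356] [39 42 39] | 
133 300 [0.554 0.002 0.333] [37 40 35] | 133 302 [0.574 0.017 0.319] [40 47 38] | 133 304 [ 0.554 -0.017  0.34 ] [34 37 26] | 133 306 [ 0.553 -0.028  0.344] [28 35 28] | 
136 300 [0.555 0.005 0.321] [42 44 41] | 136 302 [ 0.555 -0.005  0.325] [36 45 38] | 136 304 [ 0.552 -0.018  0.331] [37 41 36] | 136 306 [ 0.559 -0.02   0.329] [35 38 37] | 
139 300 [0.558 0.01  0.308] [66 68 65] | 139 302 [0.561 0.003 0.309] [34 41 36] | 139 304 [0.569 0.004 0.306] [36 43 37] | 139 306 [0.604 0.037 0.279] [74 99 82] | 
142 300 [0.56  0.013 0.295] [85 85 79] | 142 302 [0.561 0.005 0.298] [39 46 40] | 142 304 [0.567 0.003 0.296] [41 47 42] | 142 306 [0.604 0.038 0.267] [71 95 77] | 
145 300 [0.558 0.013 0.285] [80 81 77] | 145 302 [0.56  0.005 0.288] [42 45 37] | 145 304 [0.566 0.002 0.286] [37 44 38] | 145 306 [0.604 0.039 0.255] [68 94 76] | 
148 300 [0.556 0.011 0.276] [83 96 84] | 148 302 [0.564 0.012 0.272] [88 90 85] | 148 304 [0
[... 1282 characters left out ...]
| 
172 300 [0.606 0.088 0.124] [ 84 118  95] | 172 302 [0.561 0.018 0.179] [ 86 105  90] | 172 304 [0.566 0.014 0.178] [92 92 87] | 172 306 [0.602 0.049 0.144] [ 81 102  87] | 
175 300 [0.605 0.089 0.111] [ 80 114  91] | 175 302 [0.561 0.02  0.166] [ 85 107  91] | 175 304 [0.562 0.01  0.17 ] [93 93 89] | 175 306 [0.603 0.052 0.129] [101 102  92] | 
178 300 [0.605 0.09  0.097] [117 125 109] | 178 302 [0.605 0.079 0.102] [107 107  94] | 178 304 [0.561 0.01  0.158] [99 98 90] | 178 306 [0.603 0.052 0.117] [101 101  89] | 
181 300 [0.604 0.091 0.083] [105 104  89] | 181 302 [0.606 0.081 0.088] [106 105  92] | 181 304 [0.606 0.069 0.093] [107 106  93] | 181 306 [0.603 0.054 0.103] [108 105  92] |
```

```bash
python3 - <<'E'
from h import *
s=readout.read_state(); print(s["ee_pos"],s["contact_force"].round(1),s["gripper_width"])
p,d=imaging.snapshot("wrist"); P=cloud("wrist",d)
for v in range(180,330,8): print(v,[P[v,u].round(3).tolist() for u in (308,314,328,334)])
E
```

```text
[0.56852937 0.01608843 0.25199056] [-1.5 -0.1 11.7] 0.00010133459002087221
180 [[0.595, -0.002, -0.003], [0.595, 0.006, -0.001], [0.596, 0.027, -0.002], [0.596, 0.035, -0.003]]
188 [[0.601, -0.002, 0.019], [0.601, 0.006, 0.019], [0.602, 0.026, 0.018], [0.603, 0.034, 0.018]]
196 [[0.601, -0.001, 0.055], [0.564, 0.011, 0.178], [0.604, 0.025, 0.052], [0.604, 0.032, 0.051]]
204 [[0.601, 0.001, 0.087], [0.564, 0.011, 0.2], [0.603, 0.024, 0.084], [0.603, 0.031, 0.086]]
212 [[0.602, 0.001, 0.113], [0.564, 0.012, 0.219], [0.603, 0.023, 0.113], [0.604, 0.03, 0.111]]
220 [[0.602, 0.002, 0.137], [0.563, 0.012, 0.235], [0.603, 0.022, 0.136], [0.604, 0.028, 0.135]]
228 [[0.602, 0.003, 0.157], [0.563, 0.012, 0.25], [0.567, 0.021, 0.241], [0.603, 0.027, 0.156]]
236 [[0.601, 0.004, 0.176], [0.563, 0.012, 0.26], [0.566, 0.02, 0.256], [0.603, 0.026, 0.174]]
244 [[0.557, 0.01, 0.282], [0.558, 0.013, 0.282], [0.558, 0.02, 0.282], [0.603, 0.026, 0.189]]
252 [[0.557, 0.01, 0.29], [0.558, 0.013, 0.29], [0.557, 0.02, 0.291], [0.562, 0.023, 0.282]]
260 [[0.557, 0.011, 0.298], [0.557, 0.013, 0.298], [0.557, 0.019, 0.299], [0.558, 0.022, 0.298]]
268 [[0.557, 0.011, 0.305], [0.557, 0.013, 0.304], [0.557, 0.019, 0.305], [0.558, 0.022, 0.304]]
276 [[0.557, 0.011, 0.311], [0.559, 0.013, 0.307], [0.556, 0.019, 0.312], [0.557, 0.021, 0.312]]
284 [[0.556, 0.011, 0.318], [0.556, 0.014, 0.317], [0.556, 0.019, 0.318], [0.556, 0.021, 0.319]]
292 [[0.556, 0.012, 0.323], [0.56, 0.013, 0.317], [0.556, 0.019, 0.324], [0.556, 0.021, 0.323]]
300 [[0.556, 0.012, 0.327], [0.564, 0.013, 0.317], [0.558, 0.019, 0.326], [0.556, 0.021, 0.327]]
308 [[0.555, 0.012, 0.333], [0.568, 0.013, 0.316], [0.56, 0.018, 0.326], [0.551, 0.02, 0.338]]
316 [[0.558, 0.012, 0.333], [0.571, 0.013, 0.317], [0.569, 0.018, 0.319], [0.551, 0.02, 0.341]]
324 [[0.56, 0.012, 0.334], [0.575, 0.013, 0.317], [0.573, 0.018, 0.319], [0.555, 0.02, 0.34]]
```

The wrist depth shows the real fingertips at z of about 0.268 with the TCP reading 0.252, so the tips are about 16 mm behind the reported TCP, not 8 mm ahead. I'll open, go 24 mm lower and grip again.

Request:
servo_tool(dr=[[0, 0, 0], [0, 0, 0], [0, 0, 0], [0, 0, 0], [0, 0, 0], [0, 0, 0], [0, 0, 0], [0, 0, 0], [0, 0, 0], [0, 0, 0]], travel=[[0, 0, -8], [0, 0, -8], [0, 0, -8], [0, 0, -8], [0, 0, -8], [0, 0, -8], [0, 0, 5], [0, 0, 15], [0, 0, 23], [0, 0, 23]], fingers=[0.6, 1, 1, 1, 1, 1, 1, 1, 1, 1])

```text
clock: 8.33
ee_pos: [0.5664, 0.0164, 0.2253]
orientation: [-0.071, -3.137, 0.001]
contact_force: [-0.2, 0.1, -0.5]
gripper_width: 0.0857
grasp_force: 0.0
```

Request:
servo_tool(dr=[[0, 0, 0], [0, 0, 0], [0, 0, 0], [0, 0, 0], [0, 0, 0], [0, 0, 0], [0, 0, 0], [0, 0, 0], [0, 0, 0], [0, 0, 0]], travel=[[0, 0, 0], [0, 0, 0], [0, 0, 0], [0, 0, 0], [0, 0, 0], [0, 0, 0], [0, 0, 0], [0, 0, 0], [0, 0, 0], [0, 0, 0]], fingers=[0.5, 0, 0, 0, 0, 0, 0, 0, 0, 0], grip_force=80)

```text
clock: 9.17
ee_pos: [0.5677, 0.0162, 0.2278]
orientation: [0.071, 3.14, 0.0]
contact_force: [-1.0, 1.2, 5.4]
gripper_width: 0.0081
grasp_force: 78.2
```

```bash
python3 arc.py
```

```text
[0.56773367 0.01617128 0.22776043] [-0.34  0.42  0.34  1.71 -0.16  1.04  1.58] 0.008104718562318059 [-1.   1.2  5.4]
0.17786272980884693 door ang -1.0307281841908862
6 ([0.0, -0.0, 6.0], [18.0, 5.0, -0.0])
12 ([0.0, -0.0, 12.0], [35.0, 12.0, -0.0])
18 ([0.0, -0.0, 18.0], [52.0, 21.0, -0.0])
24 ([0.0, -0.0, 24.0], [67.0, 31.0, -0.0])
30 ([0.0, -0.0, 30.0], [81.0, 43.0, -0.0])
36 ([0.0, -0.0, 36.0], [94.0, 57.0, -0.0])
42 ([0.0, -0.0, 42.0], [106.0, 71.0, -0.0])
48 ([0.0, -0.0, 48.0], [116.0, 87.0, -0.0])
54 ([0.0, -0.0, 54.0], [124.0, 104.0, -0.0])
60 ([0.0, -0.0, 60.0], [130.0, 121.0, -0.0])
66 ([0.0, -0.0, 66.0], [135.0, 139.0, -0.0])
72 ([0.1, -0.0, 72.0], [137.0, 158.0, -0.0])
78 ([0.1, -0.0, 78.0], [138.0, 176.0, -0.0])
```

Request:
servo_tool(dr=[[0, 0, 2], [0, 0, 4], [0, 0, 6], [0, 0, 9], [0, 0, 12], [0, 0, 15], [0, 0, 18], [0, 0, 21], [0, 0, 24], [0, 0, 27], [0, 0, 30], [0, 0, 30]], travel=[[6, 1, 0], [12, 3, 0], [18, 5, 0], [27, 8, 0], [35, 12, 0], [44, 16, 0], [52, 21, 0], [60, 26, 0], [67, 31, 0], [74, 37, 0], [81, 43, 0], [81, 43, 0]], fingers=[0, 0, 0, 0, 0, 0, 0, 0, 0, 0, 0, 0])

```text
clock: 10.17
ee_pos: [0.4888, 0.065, 0.2277]
orientation: [0.883, 3.014, 0.003]
contact_force: [2.8, 4.3, 1.7]
gripper_width: 0.008
grasp_force: 78.6
```

```bash
python3 arc.py
```

```text
[0.48884824 0.06496903 0.22774194] [-0.58  0.32  0.47  1.89 -0.17  0.97  0.97] 0.007987564467467932 [2.8 4.3 1.7]
0.1762228883581644 door ang 29.338263835517054
6 ([0.0, -0.0, 6.0], [18.0, 5.0, -0.0])
12 ([0.0, -0.0, 12.0], [35.0, 12.0, 0.0])
18 ([0.0, -0.0, 18.0], [51.0, 21.0, 0.0])
24 ([0.0, -0.1, 24.0], [66.0, 31.0, 0.0])
30 ([0.0, -0.1, 30.0], [80.0, 43.0, 0.0])
36 ([0.0, -0.1, 36.0], [93.0, 57.0, 0.0])
42 ([0.0, -0.1, 42.0], [104.0, 71.0, 0.0])
48 ([0.0, -0.1, 48.0], [114.0, 87.0, 0.0])
54 ([0.0, -0.1, 54.0], [122.0, 103.0, 0.0])
60 ([0.0, -0.1, 60.0], [128.0, 121.0, 0.0])
66 ([0.0, -0.2, 66.0], [133.0, 139.0, 0.0])
72 ([0.1, -0.2, 72.0], [135.0, 157.0, 0.0])
78 ([0.1, -0.2, 78.0], [136.0, 176.0, 0.0])
```

Still gripped, so I'll continue.

Request:
servo_tool(dr=[[0, 0, 3], [0, 0, 6], [0, 0, 9], [0, 0, 12], [0, 0, 15], [0, 0, 18], [0, 0, 21], [0, 0, 24], [0, 0, 27], [0, 0, 30], [0, 0, 33], [0, 0, 36]], travel=[[9, 2, 0], [18, 5, 0], [27, 8, 0], [35, 12, 0], [43, 16, 0], [51, 21, 0], [59, 26, 0], [66, 31, 0], [73, 37, 0], [80, 43, 0], [87, 50, 0], [93, 57, 0]], fingers=[0, 0, 0, 0, 0, 0, 0, 0, 0, 0, 0, 0])

```text
clock: 11.17
ee_pos: [0.443, 0.161, 0.2278]
orientation: [1.771, 2.591, 0.003]
contact_force: [7.9, -1.4, -2.0]
gripper_width: 0.0078
grasp_force: 79.1
```

```bash
python3 arc.py
```

```text
[0.44296631 0.16103153 0.22775511] [-0.9   0.3   0.6   1.95 -0.2   0.96  0.17] 0.007836618810792055 [ 7.9 -1.4 -2. ]
0.1745521535436512 door ang 64.66906464572601
6 ([0.0, -0.0, 6.0], [18.0, 5.0, -0.0])
12 ([0.0, -0.0, 12.0], [35.0, 12.0, -0.0])
18 ([0.0, -0.1, 18.0], [51.0, 20.0, -0.0])
24 ([0.0, -0.1, 24.0], [66.0, 30.0, 0.0])
30 ([0.0, -0.1, 30.0], [80.0, 42.0, 0.0])
36 ([0.1, -0.1, 36.0], [93.0, 55.0, 0.0])
42 ([0.1, -0.2, 42.0], [104.0, 69.0, 0.0])
48 ([0.1, -0.2, 48.0], [114.0, 85.0, 0.0])
54 ([0.1, -0.2, 54.0], [122.0, 101.0, 0.0])
60 ([0.1, -0.2, 60.0], [129.0, 118.0, 0.0])
66 ([0.1, -0.2, 66.0], [133.0, 136.0, 0.0])
72 ([0.1, -0.3, 72.0], [136.0, 154.0, 0.0])
78 ([0.1, -0.3, 78.0], [137.0, 172.0, 0.0])
```

Request:
servo_tool(dr=[[0, 0, 3], [0, 0, 6], [0, 0, 9], [0, 0, 12], [0, 0, 15], [0, 0, 18], [0, 0, 21], [0, 0, 24], [0, 0, 27], [0, 0, 30], [0, 0, 33], [0, 0, 36]], travel=[[9, 2, 0], [18, 5, 0], [27, 8, 0], [35, 12, 0], [43, 16, 0], [51, 20, 0], [59, 25, 0], [66, 30, 0], [73, 36, 0], [80, 42, 0], [87, 49, 0], [93, 55, 0]], fingers=[0, 0, 0, 0, 0, 0, 0, 0, 0, 0, 0, 0])

```text
clock: 12.17
ee_pos: [0.4607, 0.2665, 0.2277]
orientation: [2.485, 1.916, 0.003]
contact_force: [7.6, -6.0, 1.1]
gripper_width: 0.0081
grasp_force: 79.4
```

Request:
servo_tool(dr=[[0, 0, 0], [0, 0, 0], [0, 0, 0], [0, 0, 0], [0, 0, 0], [0, 0, 0], [0, 0, 0], [0, 0, 0], [0, 0, 0], [0, 0, 0], [0, 0, 0]], travel=[[0, 0, 0], [0, 0, 0], [0, 0, 0], [0, 0, 0], [0, 0, -20], [0, 0, -50], [0, 0, -80], [0, 0, -110], [0, 0, -140], [0, 0, -160], [0, 0, -160]], fingers=[0.3, 0.6, 1, 1, 1, 1, 1, 1, 1, 1, 1])

```text
clock: 13.08
ee_pos: [0.4595, 0.2676, 0.3914]
orientation: [-2.485, -1.921, -0.009]
contact_force: [-0.2, -0.6, 0.2]
gripper_width: 0.0856
grasp_force: 0.0
```

```bash
python3 - <<'E'
from h import *
s=readout.read_state(); print(s["ee_pos"],s["qpos"].round(3),s["clock"]);R=Ro.from_rotvec(s["orientation"]).as_matrix();print(R.round(2).tolist())
for cam in("side","top"):
    p,d=imaging.snapshot(cam); cv2.imwrite(f"pics/{cam}3.png",p[:,:,::-1])
    for n in["door_handle","hook","hanger","cabinet","pan_top"]:
        for o in imaging.landmark_of(cam,n)[:2]: print(cam,n,round(o["p"],2),w(cam,o["at"]).round(4))
E
```

```text
[0.45954484 0.26755104 0.39135311] [-1.17   0.31   0.801  1.51  -0.226  1.41  -0.612] 13.0833
[[0.25, 0.97, 0.0], [0.97, -0.25, 0.0], [0.0, 0.0, -1.0]]
side door_handle 0.66 [0.4625 0.2692 0.2096]
side hanger 0.63 [0.6684 0.0863 0.0493]
side cabinet 0.65 [ 5.795e-01 -1.959e-01  3.000e-04]
side cabinet 0.56 [0.7077 0.0856 0.0029]
side pan_top 0.71 [ 0.5191 -0.6007  0.0281]
side pan_top 0.67 [ 0.5337 -0.3907  0.0475]
top hanger 0.64 [0.6717 0.0888 0.0485]
top hanger 0.55 [0.4572 0.2694 0.2133]
top cabinet 0.84 [ 7.006e-01  8.450e-02 -2.000e-04]
top pan_top 0.76 [ 0.5354 -0.394   0.0515]
top pan_top 0.64 [ 0.5194 -0.6016  0.0324]
```

View pics/side3.png

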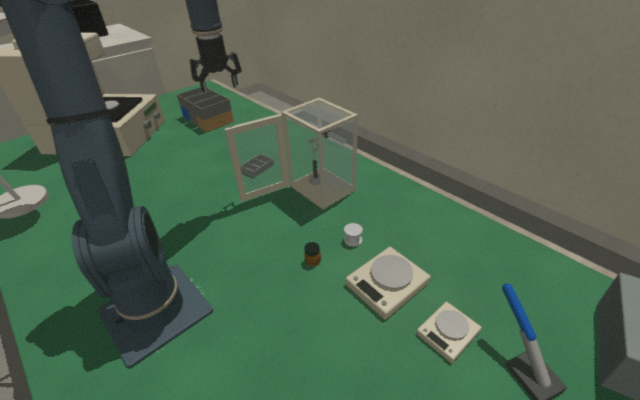

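The side view shows the door swung wide open at (260, 160) and the hanger on its hook at (316, 165), standing clear. To reach in with the wrist flipped I need the arm's kinematics, so I'll fit a model to the recorded poses.

```bash
cat > kin.py <<'E'
import numpy as np, itertools
from scipy.optimize import least_squares
from scipy.spatial.transform import Rotation as Ro
D=[([-1.4,.577,.025,1.438,-.015,1.129,-.056],[.17,.653,.2105],[-.399,-3.116,.003]),
([-1.02,.22,.07,1.51,-.01,1.42,.58],[.3305,.3944,.4004],[.071,3.141,.001]),
([-.33,.32,.34,1.39,-.1,1.45,1.52],[.5668,.0112,.3999],[.085,3.14,-.006]),
([-.33,.39,.31,1.68,-.13,1.1,1.55],[.5645,.0184,.2553],[.071,3.139,0]),
([-.54,.29,.42,1.84,-.13,1.04,.97],[.4904,.0619,.2543],[-.835,-3.029,0]),
([-.58,.32,.47,1.89,-.17,.97,.97],[.4888,.065,.2277],[.883,3.014,.003]),
([-.9,.3,.6,1.95,-.2,.96,.17],[.443,.161,.2278],[1.771,2.591,.003]),
([-1.17,.31,.801,1.51,-.226,1.41,-.612],[.4595,.2676,.3914],[-2.485,-1.921,-.009])]
def fk(q,x,s):
    H,L1,L2,L3,e,yb,y7=x
    z=lambda a:Ro.from_euler("z",a).as_matrix()
    Y=lambda a:Ro.from_euler("y",a).as_matrix()
    R=z(yb+s[0]*q[0])@Y(q[1]); p=np.array([0,0,H])+R@[0,0,L1]
    R=R@z(s[1]*q[2]); p=p+R@[e,0,0]; R=R@Y(q[3]); p=p+R@[-e,0,L2]
    R=R@z(s[2]*q[4])@Y(q[5])@z(s[3]*q[6]+y7); return p+R@[0,0,L3],R
LIM=np.array([[-2.76,2.76],[-.34,2.15],[-1.52,1.57],[.19,2.46],[-1.09,4.23],[.17,1.99],[-2.82,2.82]])
def fit():
    best=None
    for s in itertools.product([1,-1],repeat=4):
      for y7 in(0,1.57,3.14,-1.57):
        def f(x):
            o=[]
            for q,p,r in D:
                P,R=fk(q,x,s); o+=list((P-p)*10)+list((R.T@Ro.from_rotvec(r).as_matrix()-np.eye(3)).ravel())
            return o
        r=least_squares(f,[.34,.45,.45,.3,0,0,y7],max_nfev=60)
        if best is None or r.cost<best[0]: best=(r.cost,r.x,s,np.array(r.fun))
    return best
if __name__=="__main__":
    b=fit(); print(b[0],b[1].round(4),b[2],abs(b[3]).max()); np.savez("kin.npz",x=b[1],s=b[2])
    print(b[3].reshape(8,12)[:,:3].round(2))
E
python3 kin.py
```

```text
0.012178532708393051 [ 0.2947  0.5738  0.3883  0.3974  0.0081 -0.0816  1.4919] (-1, -1, -1, -1) 0.07504575949769637
[[ 0.08 -0.04  0.04]
 [-0.03  0.02  0.02]
 [ 0.   -0.03  0.01]
 [-0.02  0.01 -0.02]
 [ 0.03  0.05  0.01]
 [ 0.03  0.06 -0.01]
 [-0.04  0.02 -0.03]
 [ 0.01 -0.02 -0.01]]
```

```bash
cat > plan.py <<'E'
from h import Rt
from kin import *
k=np.load("kin.npz"); X=k["x"]; S=k["s"]
OFF=.033
def tgt(g,yaw,pitch,flip): # grasp point -> TCP pose
    R=Rt(yaw,pitch,flip); return np.array(g)+R[:,2]*OFF,R
def err(q,T): 
    p,R=fk(q,X,S); return np.r_[(T[0]-p),.3*(Ro.from_matrix(T[1]@R.T).as_rotvec())]
def ik(T,q0,wreg=.01):
    lo,hi=LIM[:,0]+.03,LIM[:,1]-.03
    r=least_squares(lambda q:np.r_[err(q,T),wreg*.1*(q-q0)],np.clip(q0,lo+.01,hi-.01),bounds=(lo,hi))
    return r.x,np.linalg.norm(err(r.x,T))
E
python3 - <<'E'
from plan import *
q0=np.array([-1.17,.31,.801,1.51,-.226,1.41,-.612])
for name,g,ys in[("grasp",[.670,.0875,.107],[87.4]),("pre",[.585,.0915,.19],[87.4]),("out",[.575,.09,.175],[87.4,65,110]),("scale",[.535,-.39,.11],[87,54,40])]:
  for yaw in ys:
   for pitch in(35,45):
    for flip in(1,-1):
      res=[]
      for j5 in(0.,1.57,3.14):
       for j3 in(-.8,0,.8):
        for j7 in (-1.5,0,1.5):
          q,e=ik(tgt(g,yaw,pitch,flip),np.array([0,.6,j3,2.2,j5,.6,j7]))
          if e<.004: res.append(q)
      res.sort(key=lambda q:-np.min(np.minimum(q-LIM[:,0],LIM[:,1]-q)))
      print(name,yaw,pitch,flip,len(res),[r.round(2).tolist() for r in res[:2]])
E
```

```text
grasp 87.4 35 1 24 [[0.15, 0.9, -0.76, 2.43, 2.52, 1.26, -1.1], [0.29, 1.06, -1.06, 2.43, 2.44, 1.44, -0.86]]
grasp 87.4 35 -1 15 [[0.13, 0.89, -0.73, 2.43, 2.53, 1.24, 2.02], [-0.23, 0.76, -0.17, 2.43, 2.75, 1.03, 1.61]]
grasp 87.4 45 1 24 [[0.37, 0.99, -1.15, 2.33, 2.21, 1.2, -0.68], [0.15, 0.76, -0.7, 2.33, 2.37, 0.89, -0.99]]
grasp 87.4 45 -1 15 [[0.21, 0.81, -0.81, 2.33, 2.32, 0.95, 2.23], [-0.94, 0.9, 1.0, 2.33, 3.76, 0.75, 0.39]]
pre 87.4 35 1 0 []
pre 87.4 35 -1 0 []
pre 87.4 45 1 0 []
pre 87.4 45 -1 0 []
out 87.4 35 1 0 []
out 87.4 35 -1 0 []
out 87.4 45 1 0 []
out 87.4 45 -1 0 []
out 65 35 1 0 []
out 65 35 -1 0 []
out 65 45 1 26 [[-0.45, 0.49, -0.22, 2.36, 1.82, 0.75, -1.19], [-0.21, 0.53, -0.56, 2.36, 1.78, 0.93, -1.13]]
out 65 45 -1 17 [[-0.37, 0.5, -0.33, 2.36, 1.81, 0.81, 1.97], [-0.12, 0.57, -0.71, 2.36, 1.76, 1.02, 2.03]]
out 110 35 1 0 []
out 110 35 -1 0 []
out 110 45 1 0 []
out 110 45 -1 0 []
scale 87 35 1 23 [[1.64, 1.23, -1.27, 2.29, 2.6, 0.5, 0.11], [1.63, 1.19, -1.22, 2.29, 2.7, 0.47, -0.02]]
scale 87 35 -1 19 [[1.54, 1.03, -0.99, 2.29, 3.23, 0.43, 2.53], [1.2, 0.8, -0.4, 2.29, 3.99, 0.68, 1.64]]
scale 87 45 1 23 [[1.56, 1.05, -1.21, 2.22, 2.21, 0.41, 0.3], [1.56, 1.07, -1.23, 2.22, 2.19, 0.43, 0.33]]
scale 87 45 -1 20 [[1.25, 0.74, -0.59, 2.22, 3.88, 0.33, 1.65], [1.27, 0.75, -0.62, 2.22, 3.82, 0.31, 1.71]]
scale 54 35 1 0 []
scale 54 35 -1 0 []
scale 54 45 1 23 [[1.28, 1.08, -1.29, 2.38, 2.27, 1.17, -0.45], [1.09, 0.79, -0.83, 2.38, 2.52, 0.84, -0.86]]
scale 54 45 -1 17 [[1.1, 0.81, -0.85, 2.38, 2.5, 0.85, 2.31], [0.98, 0.72, -0.64, 2.38, 2.65, 0.76, 2.11]]
scale 40 35 1 0 []
scale 40 35 -1 0 []
scale 40 45 1 23 [[1.03, 0.89, -1.0, 2.35, 2.19, 1.14, -0.84], [0.74, 0.69, -0.5, 2.35, 2.38, 0.83, -1.17]]
scale 40 45 -1 19 [[0.53, 0.65, -0.18, 2.35, 2.55, 0.7, 1.74], [0.68, 0.67, -0.4, 2.35, 2.43, 0.79, 1.91]]
```

```bash
cat >> plan.py <<'E'
def rows(Ts,base): # T list -> rows rel to base
    from h import go
    for T in Ts: print(*go(T[0],T[1],base))
E
python3 - <<'E'
from plan import *
q0=np.array([-1.17,.31,.801,1.51,-.226,1.41,-.612]); q1,e=ik(tgt([.575,.09,.175],65,45,1),np.array([-.45,.49,-.22,2.36,1.82,.75,-1.19])); print(q1.round(2),e)
N=22; Q=[q0+(q1-q0)*i/N for i in range(N+1)]
T=[fk(q,X,S) for q in Q]
for i in range(0,N+1,2):
    p,R=T[i]; w_=p-R[:,2]*.397; print(i,"tcp",p.round(3),"wrist",w_.round(3),"z",R[:,2].round(2))
print("A");rows(T[2:13:2],T[0]);print("B");rows(T[14:23:2],T[12])
E
```

```text
[-0.45  0.49 -0.22  2.36  1.82  0.75 -1.19] 2.5739944600816768e-08
0 tcp [0.461 0.266 0.39 ] wrist [0.459 0.264 0.787] z [ 0.01  0.   -1.  ]
2 tcp [0.47  0.197 0.352] wrist [0.465 0.266 0.743] z [ 0.01 -0.18 -0.98]
4 tcp [0.48  0.132 0.327] wrist [0.467 0.267 0.7  ] z [ 0.03 -0.34 -0.94]
6 tcp [0.494 0.075 0.311] wrist [0.466 0.265 0.658] z [ 0.07 -0.48 -0.88]
8 tcp [0.512 0.03  0.301] wrist [0.46  0.262 0.619] z [ 0.13 -0.58 -0.8 ]
10 tcp [ 0.533 -0.002  0.293] wrist [0.452 0.257 0.582] z [ 0.21 -0.65 -0.73]
12 tcp [ 0.557 -0.02   0.282] wrist [0.439 0.25  0.548] z [ 0.3  -0.68 -0.67]
14 tcp [ 0.581 -0.024  0.268] wrist [0.424 0.243 0.517] z [ 0.39 -0.67 -0.63]
16 tcp [ 0.6   -0.014  0.247] wrist [0.407 0.233 0.49 ] z [ 0.49 -0.62 -0.61]
18 tcp [0.612 0.009 0.22 ] wrist [0.387 0.223 0.467] z [ 0.57 -0.54 -0.62]
20 tcp [0.611 0.041 0.187] wrist [0.365 0.212 0.448] z [ 0.62 -0.43 -0.66]
22 tcp [0.596 0.08  0.152] wrist [0.342 0.199 0.432] z [ 0.64 -0.3  -0.71]
A
[-3.1, -9.9, 0.1] [-65.0, 26.0, 37.0]
[-6.4, -19.1, -1.6] [-125.0, 52.0, 63.0]
[-9.9, -27.3, -5.0] [-176.0, 80.0, 78.0]
[-13.5, -34.4, -10.0] [-216.0, 109.0, 89.0]
[-17.1, -40.0, -16.6] [-241.0, 138.0, 97.0]
[-20.4, -44.1, -24.5] [-253.0, 166.0, 107.0]
B
[-5.7, -2.0, -7.4] [7.0, 19.0, 19.0]
[-11.7, -2.3, -15.4] [28.0, 37.0, 32.0]
[-17.8, -0.9, -23.6] [62.0, 49.0, 38.0]
[-23.9, 2.0, -32.1] [108.0, 52.0, 38.0]
[-29.9, 6.2, -40.6] [161.0, 42.0, 30.0]
```

```bash
python3 - <<'E'
from plan import *
q0=np.array([-1.17,.31,.801,1.51,-.226,1.41,-.612]); q1,e=ik(tgt([.575,.09,.175],65,45,1),np.array([-.45,.49,-.22,2.36,1.82,.75,-1.19]))
N=24; T=[]
q=q0
for i in range(N+1):
    p,R=fk(q0+(q1-q0)*i/N,X,S); p=p+np.array([-.045,0,.02])*np.sin(np.pi*i/N); T.append((p,R)); q,e=ik((p,R),q); print(i,q.round(2),round(e,4)) if i%6==0 else 0
print("A");rows(T[1:13],T[0])
E
```

```text
0 [-1.17  0.31  0.8   1.51 -0.23  1.41 -0.61] 0.0
6 [-1.27  0.36  0.9   1.76  0.19  1.24 -0.65] 0.0
12 [-1.32  0.44  0.95  2.    0.56  0.94 -0.65] 0.0
18 [-1.33  0.57  1.01  2.2   0.95  0.48 -0.7 ] 0.0
24 [-1.04  0.54  0.61  2.36  2.1   0.35 -1.5 ] 0.0
A
[-1.4, -4.6, 0.3] [-31.0, 6.0, 16.0]
[-2.8, -9.1, 0.1] [-62.0, 13.0, 30.0]
[-4.3, -13.5, -0.3] [-92.0, 19.0, 40.0]
[-5.8, -17.6, -1.2] [-121.0, 26.0, 49.0]
[-7.4, -21.6, -2.4] [-148.0, 34.0, 56.0]
[-9.0, -25.4, -4.0] [-172.0, 42.0, 61.0]
[-10.7, -28.9, -5.9] [-194.0, 51.0, 65.0]
[-12.3, -32.2, -8.2] [-214.0, 61.0, 68.0]
[-14.0, -35.2, -10.8] [-230.0, 72.0, 71.0]
[-15.6, -37.9, -13.7] [-243.0, 84.0, 74.0]
[-17.2, -40.2, -16.9] [-253.0, 96.0, 77.0]
[-18.8, -42.3, -20.4] [-260.0, 109.0, 81.0]
```

Request:
servo_tool(dr=[[-1.4, -4.6, 0.3], [-2.8, -9.1, 0.1], [-4.3, -13.5, -0.3], [-5.8, -17.6, -1.2], [-7.4, -21.6, -2.4], [-9, -25.4, -4], [-10.7, -28.9, -5.9], [-12.3, -32.2, -8.2], [-14, -35.2, -10.8], [-15.6, -37.9, -13.7], [-17.2, -40.2, -16.9], [-18.8, -42.3, -20.4]], travel=[[-31, 6, 16], [-62, 13, 30], [-92, 19, 40], [-121, 26, 49], [-148, 34, 56], [-172, 42, 61], [-194, 51, 65], [-214, 61, 68], [-230, 72, 71], [-243, 84, 74], [-253, 96, 77], [-260, 109, 81]], fingers=[0.2, 0.2, 0.2, 0.2, 0.2, 0.2, 0.2, 0.2, 0.2, 0.2, 0.2, 0.2])

```text
clock: 14.68
ee_pos: [0.4985, -0.0119, 0.3062]
orientation: [1.58, 1.792, -0.483]
contact_force: [-0.0, -0.5, 1.0]
gripper_width: 0.0172
grasp_force: 0.0
```

```bash
cat > path.py <<'E'
# plan from current state to a list of (grasp,yaw,pitch,nsteps), straight pose interpolation
from plan import *
from h import readout
from scipy.spatial.transform import Slerp
def path(wps,show=3,flip=1):
    s=readout.read_state(); q=np.array(s["qpos"]); base=(np.array(s["ee_pos"]),Ro.from_rotvec(s["orientation"]).as_matrix())
    m=fk(q,X,S); print("q",q.round(2),"model err mm",((m[0]-base[0])*1000).round(1),"F",s["contact_force"].round(1),"w",s["gripper_width"],"t",s["clock"])
    print("grasp pt",(base[0]-base[1][:,2]*OFF).round(4),"z",base[1][:,2].round(3),"y",base[1][:,1].round(3))
    Ts=[];cur=base
    for g,yaw,pitch,n in wps:
        T=tgt(g,yaw,pitch,flip); sl=Slerp([0,1],Ro.from_matrix([cur[1],T[1]]))
        Ts+=[(cur[0]+(T[0]-cur[0])*i/n,sl(i/n).as_matrix()) for i in range(1,n+1)]; cur=T
    for i,T in enumerate(Ts):
        q,e=ik(T,q); print("  q",i,q.round(2),round(e,4)) if (i+1)%show==0 or e>.003 else 0
    rows(Ts,base)
E
python3 - <<'E'
from path import *
q0=np.array([-1.17,.31,.801,1.51,-.226,1.41,-.612]); q1,e=ik(tgt([.575,.09,.175],65,45,1),np.array([-.45,.49,-.22,2.36,1.82,.75,-1.19]))
s=readout.read_state(); print(s["ee_pos"].round(3),s["qpos"].round(2)); base=(s["ee_pos"],Ro.from_rotvec(s["orientation"]).as_matrix())
print((fk(s["qpos"],X,S)[0]-s["ee_pos"]).round(4))
N=24;T=[]
for i in range(13,25):
    p,R=fk(q0+(q1-q0)*i/N,X,S); T.append((p+np.array([-.045,0,.02])*np.sin(np.pi*i/N),R))
rows(T,base)
E
```

```text
[ 0.498 -0.012  0.306] [-1.29  0.44  0.93  2.    0.56  0.98 -0.61]
[-0.0156 -0.0183 -0.001 ]
[-2.5, -1.3, -2.7] [-4.0, 11.0, 11.0]
[-5.1, -2.4, -6.0] [-2.0, 21.0, 21.0]
[-7.8, -3.2, -9.5] [3.0, 32.0, 30.0]
[-10.4, -3.7, -13.0] [11.0, 43.0, 38.0]
[-13.1, -3.8, -16.7] [22.0, 54.0, 46.0]
[-15.9, -3.5, -20.5] [37.0, 64.0, 52.0]
[-18.6, -3.0, -24.3] [54.0, 73.0, 58.0]
[-21.3, -2.0, -28.2] [74.0, 80.0, 62.0]
[-24.1, -0.8, -32.1] [96.0, 86.0, 66.0]
[-26.7, 0.8, -36.1] [120.0, 89.0, 68.0]
[-29.4, 2.6, -40.1] [145.0, 89.0, 69.0]
[-32.0, 4.8, -44.1] [172.0, 87.0, 69.0]
```

Request:
servo_tool(dr=[[-2.5, -1.3, -2.7], [-5.1, -2.4, -6], [-7.8, -3.2, -9.5], [-10.4, -3.7, -13], [-13.1, -3.8, -16.7], [-15.9, -3.5, -20.5], [-18.6, -3, -24.3], [-21.3, -2, -28.2], [-24.1, -0.8, -32.1], [-26.7, 0.8, -36.1], [-29.4, 2.6, -40.1], [-32, 4.8, -44.1]], travel=[[-4, 11, 11], [-2, 21, 21], [3, 32, 30], [11, 43, 38], [22, 54, 46], [37, 64, 52], [54, 73, 58], [74, 80, 62], [96, 86, 66], [120, 89, 68], [145, 89, 69], [172, 87, 69]], fingers=[0.2, 0.2, 0.2, 0.2, 0.2, 0.2, 0.2, 0.2, 0.2, 0.2, 0.2, 0.2])

```text
clock: 15.68
ee_pos: [0.5977, 0.0618, 0.1679]
orientation: [0.608, 2.256, -0.268]
contact_force: [1.2, -1.0, -0.2]
gripper_width: 0.0172
grasp_force: 0.0
```

```bash
python3 - <<'E'
from path import *
import kin
kin.D+=[([-1.29,.44,.93,2.,.56,.98,-.61],[.4985,-.0119,.3062],[1.58,1.792,-.483])]
s=readout.read_state(); kin.D.append((s["qpos"].tolist(),s["ee_pos"].tolist(),s["orientation"].tolist()))
b=kin.fit(); print(b[0],b[1].round(4),b[2]); print(b[3].reshape(-1,12)[:,:3].round(2)*100); np.savez("kin.npz",x=b[1],s=b[2])
E
cat > p1.py <<'E'
from path import *
path([([.61,.09,.145],87,45,4),([.640,.0888,.107],87.4,45,4),([.670,.0875,.107],87.4,45,4)])
E
python3 p1.py
```

```text
0.03857848282724255 [ 0.271   0.5787  0.3754  0.3869  0.0164 -0.0812  1.4975] (-1, -1, -1, -1)
[[  8.  -2.   3.]
 [ -5.   1.   2.]
 [ -2.  -2.  -1.]
 [  0.   3.  -0.]
 [  6.   7.   4.]
 [  6.   8.   3.]
 [ -1.   5.   0.]
 [ -2.   0.  -2.]
 [-11.  -1.  -0.]
 [  1.  -8.  -8.]]
q [-1.17  0.63  0.84  2.32  1.85  0.25 -1.3 ] model err mm [ 1.5 -8.4 -8.4] F [ 1.2 -1.  -0.2] w 0.01722254745433371 t 15.6833
grasp pt [0.5769 0.0739 0.1904] z [ 0.631 -0.37  -0.682] y [ 0.503  0.864 -0.002]
  q 2 [-0.65  0.51  0.3   2.43  2.67  0.51 -1.67] 0.0072
  q 3 [-0.51  0.52  0.2   2.43  2.87  0.54 -1.69] 0.01
  q 4 [-0.49  0.55  0.19  2.43  2.89  0.57 -1.71] 0.0076
  q 5 [-0.47  0.57  0.17  2.43  2.9   0.61 -1.72] 0.0049
  q 8 [-0.43  0.63  0.16  2.41  2.94  0.66 -1.74] 0.0
  q 11 [-0.42  0.64  0.16  2.35  2.95  0.61 -1.73] 0.0
[-4.9, 0.5, -4.7] [6.0, 10.0, 11.0]
[-9.8, 1.0, -9.4] [11.0, 21.0, 22.0]
[-14.8, 1.4, -14.1] [17.0, 31.0, 33.0]
[-19.7, 1.9, -18.8] [22.0, 41.0, 44.0]
[-19.8, 1.9, -18.9] [24.0, 45.0, 55.0]
[-19.8, 1.9, -19.0] [27.0, 49.0, 67.0]
[-19.9, 1.9, -19.0] [29.0, 52.0, 78.0]
[-20.0, 1.9, -19.1] [32.0, 56.0, 89.0]
[-20.0, 1.9, -19.1] [27.0, 59.0, 94.0]
[-20.0, 1.9, -19.1] [23.0, 63.0, 99.0]
[-20.0, 1.9, -19.1] [18.0, 66.0, 104.0]
[-20.0, 1.9, -19.1] [14.0, 70.0, 109.0]
```

```bash
cat > p1.py <<'E'
from path import *
path([([.595,.088,.155],68,45,5),([.635,.0888,.107],87.4,45,6)])
E
python3 p1.py
```

```text
q [-1.17  0.63  0.84  2.32  1.85  0.25 -1.3 ] model err mm [ 1.5 -8.4 -8.4] F [ 1.2 -1.  -0.2] w 0.01722254745433371 t 15.6833
grasp pt [0.5769 0.0739 0.1904] z [ 0.631 -0.37  -0.682] y [ 0.503  0.864 -0.002]
  q 2 [-0.96  0.55  0.56  2.37  2.2   0.4  -1.56] 0.0
  q 5 [-0.78  0.56  0.39  2.4   2.45  0.49 -1.67] 0.0
  q 8 [-0.57  0.6   0.23  2.43  2.76  0.61 -1.74] 0.001
[-1.2, 0.4, -1.1] [4.0, 5.0, 6.0]
[-2.4, 0.8, -2.2] [9.0, 10.0, 12.0]
[-3.6, 1.2, -3.4] [13.0, 15.0, 18.0]
[-4.8, 1.6, -4.5] [17.0, 20.0, 24.0]
[-6.0, 2.0, -5.6] [21.0, 25.0, 30.0]
[-8.3, 2.0, -7.9] [24.0, 29.0, 40.0]
[-10.7, 2.0, -10.1] [26.0, 34.0, 49.0]
[-13.0, 2.0, -12.4] [28.0, 39.0, 58.0]
[-15.3, 1.9, -14.6] [30.0, 44.0, 67.0]
[-17.6, 1.9, -16.9] [32.0, 48.0, 77.0]
[-20.0, 1.9, -19.1] [35.0, 53.0, 86.0]
```

Request:
servo_tool(dr=[[-1.2, 0.4, -1.1], [-2.4, 0.8, -2.2], [-3.6, 1.2, -3.4], [-4.8, 1.6, -4.5], [-6, 2, -5.6], [-8.3, 2, -7.9], [-10.7, 2, -10.1], [-13, 2, -12.4], [-15.3, 1.9, -14.6], [-17.6, 1.9, -16.9], [-20, 1.9, -19.1], [-20, 1.9, -19.1]], travel=[[4, 5, 6], [9, 10, 12], [13, 15, 18], [17, 20, 24], [21, 25, 30], [24, 29, 40], [26, 34, 49], [28, 39, 58], [30, 44, 67], [32, 48, 77], [35, 53, 86], [35, 53, 86]], fingers=[0.6, 0.9, 0.9, 0.9, 0.9, 0.9, 0.9, 0.9, 0.9, 0.9, 0.9, 0.9])

```text
clock: 16.68
ee_pos: [0.6582, 0.0845, 0.0828]
orientation: [0.058, 2.356, -0.022]
contact_force: [0.6, 0.7, -0.5]
gripper_width: 0.0769
grasp_force: 0.0
```

```bash
cat > p2.py <<'E'
from path import *
from h import *
path([([.670,.0875,.107],87.4,45,4)])
p,d=imaging.snapshot("wrist"); P=cloud("wrist",d)
for n in["hanger","hook"]:
    for o in imaging.landmark_of("wrist",n)[:2]: print(n,round(o["p"],2),w("wrist",o["at"]).round(4))
    for o in imaging.cut_out("wrist",n)[:1]:
        m=np.array(o["pixels"]); p[m]=p[m]//2+np.array([100,0,0],np.uint8); Q=P[m&(d>0)]
        for z in np.arange(.03,.25,.015):
            q=Q[abs(Q[:,2]-z)<.0075]; 
            if len(q)>3: print(n,z.round(3),len(q),np.median(q,0).round(4),np.ptp(q[:,1]).round(3))
cv2.imwrite("pics/w4.png",p[:,:,::-1])
E
python3 p2.py
```

```text
q [-0.46  0.64  0.15  2.38  2.79  0.64 -1.63] model err mm [16.7 -4.5 -1.6] F [ 0.6  0.7 -0.5] w 0.07694585409711704 t 16.6833
grasp pt [0.6349 0.0856 0.1061] z [ 0.706 -0.034 -0.708] y [0.049 0.999 0.001]
  q 2 [-0.38  0.64  0.09  2.37  2.89  0.64 -1.67] 0.0
[-0.0, -0.0, -0.0] [-6.0, 1.0, 6.0]
[-0.0, -0.0, -0.1] [-13.0, 2.0, 12.0]
[-0.1, -0.0, -0.1] [-19.0, 3.0, 18.0]
[-0.1, -0.0, -0.2] [-25.0, 4.0, 24.0]
hanger 0.65 [0.6745 0.0878 0.0515]
hanger 0.03 19 [0.7808 0.1002 0.0326] 0.076
hanger 0.045 289 [0.6517 0.0866 0.0511] 0.048
hanger 0.06 2803 [0.6572 0.086  0.0658] 0.049
hanger 0.075 400 [0.6678 0.0856 0.0752] 0.022
hanger 0.09 453 [0.6677 0.0856 0.0902] 0.012
hanger 0.105 523 [0.6677 0.0854 0.1051] 0.012
hanger 0.12 587 [0.6678 0.0854 0.1202] 0.02
hanger 0.135 487 [0.6677 0.0852 0.1333] 0.012
```

View pics/w4.png

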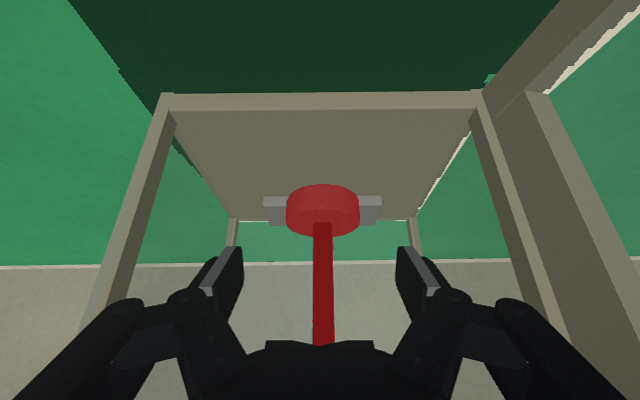

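The wrist view shows the hanger (red mask) centred at column 322, between the open fingers at columns 240 and 400. I'll check the fingertip offset in this tilted pose and work out the approach.

```bash
python3 - <<'E'
from path import *
from h import *
s=readout.read_state(); R=Ro.from_rotvec(s["orientation"]).as_matrix()
p,d=imaging.snapshot("wrist"); P=cloud("wrist",d); L=(P-s["ee_pos"])@R
for r in((slice(235,300),slice(205,245)),(slice(235,300),slice(395,440))):
    l=L[r].reshape(-1,3); l=l[(abs(l[:,2])<.12)&(abs(l[:,1])<.07)]; print(len(l),np.percentile(l,[1,50,99],axis=0).round(4).tolist())
path([([.6737,.0856,.107],87.4,45,4)])
E
```

```text
1821 [[-0.0086, -0.0513, -0.068], [0.0089, -0.0394, -0.0491], [0.0129, -0.0387, -0.0297]]
1976 [[-0.0087, 0.0373, -0.0741], [0.0091, 0.0382, -0.0501], [0.0134, 0.0505, -0.0297]]
q [-0.47  0.64  0.15  2.38  2.79  0.64 -1.63] model err mm [16.6 -4.3 -1.5] F [0.4 0.1 0.4] w 0.07669521220606702 t 16.9833
grasp pt [0.6341 0.0893 0.1077] z [ 0.707 -0.032 -0.707] y [0.047 0.999 0.002]
  q 2 [-0.38  0.64  0.09  2.37  2.89  0.64 -1.67] 0.0
[0.0, 0.0, -0.0] [-7.0, -0.0, 7.0]
[0.0, 0.0, -0.1] [-14.0, -1.0, 14.0]
[0.0, 0.0, -0.1] [-21.0, -1.0, 21.0]
[0.0, 0.0, -0.1] [-28.0, -2.0, 29.0]
```

Request:
servo_tool(dr=[[0, 0, 0], [0, 0, 0], [0, 0, 0], [0, 0, 0], [0, 0, 0], [0, 0, 0]], travel=[[-7, 0, 8], [-14, -1, 16], [-21, -1, 24], [-28, -2, 32], [-28, -2, 32], [-28, -2, 32]], fingers=[0.9, 0.9, 0.9, 0.9, 0.9, 0.9])

```text
clock: 17.48
ee_pos: [0.7002, 0.0831, 0.0812]
orientation: [0.057, 2.355, -0.021]
contact_force: [-1.0, 0.9, -0.8]
gripper_width: 0.0769
grasp_force: 0.0
```

Request:
servo_tool(dr=[[0, 0, 0], [0, 0, 0], [0, 0, 0], [0, 0, 0], [0, 0, 0], [0, 0, 0], [0, 0, 0], [0, 0, 0], [0, 0, 0], [0, 0, 0]], travel=[[0, 0, 0], [0, 0, 0], [0, 0, 0], [0, 0, 0], [0, 0, 0], [0, 0, 0], [0, 0, 0], [0, 0, 0], [0, 0, 0], [0, 0, 0]], fingers=[0.5, 0.2, 0, 0, 0, 0, 0, 0, 0, 0], grip_force=70)

```text
clock: 18.32
ee_pos: [0.6999, 0.0833, 0.0812]
orientation: [0.057, 2.355, -0.02]
contact_force: [-0.8, 1.2, 1.5]
gripper_width: 0.0104
grasp_force: 68.2
```

```bash
sed -i 's/^OFF=.*/OFF=.036/' plan.py; cat > p3.py <<'E'
from path import *
s=readout.read_state(); R=Ro.from_rotvec(s["orientation"]).as_matrix(); g=np.array(s["ee_pos"])-R[:,2]*OFF; print(s["grasp_force"])
z=np.array([0,0,1.]); f=np.array([-.999,.047,0])
path([(g+.012*z,87.4,45,3),(g+.024*z,87.4,45,3),(g+.024*z+.025*f,87.4,45,4),(g+.034*z+.045*f,80,45,4),(g+.05*z+.105*f,62,45,10)])
E
python3 p3.py
```

```text
68.2399320602417
q [-0.43  0.66  0.16  2.28  2.81  0.56 -1.61] model err mm [16.5 -8.5 -0.9] F [-0.8  1.2  1.5] w 0.010418933704894778 t 18.3167
grasp pt [0.6745 0.0845 0.1066] z [ 0.707 -0.032 -0.707] y [0.047 0.999 0.002]
  q 2 [-0.37  0.62  0.1   2.33  2.89  0.59 -1.65] 0.0
  q 5 [-0.37  0.6   0.11  2.32  2.88  0.55 -1.64] 0.0
  q 8 [-0.38  0.59  0.1   2.37  2.88  0.59 -1.65] 0.0
  q 11 [-0.46  0.57  0.14  2.39  2.77  0.59 -1.65] 0.0
  q 14 [-0.57  0.56  0.21  2.4   2.6   0.56 -1.64] 0.0
  q 17 [-0.69  0.55  0.28  2.4   2.43  0.54 -1.61] 0.0
  q 20 [-0.8   0.55  0.35  2.4   2.24  0.5  -1.56] 0.0
  q 23 [-0.92  0.55  0.44  2.38  2.03  0.47 -1.48] 0.0
[0.0, 0.0, -0.1] [-3.0, 0.0, -3.0]
[0.0, 0.0, -0.1] [-6.0, 0.0, -6.0]
[0.0, 0.0, -0.2] [-8.0, 0.0, -8.0]
[0.0, 0.0, -0.2] [-11.0, 0.0, -11.0]
[0.0, 0.0, -0.2] [-14.0, 0.0, -14.0]
[0.0, 0.0, -0.2] [-17.0, 0.0, -17.0]
[0.0, 0.0, -0.2] [-13.0, 0.0, -21.0]
[0.0, 0.0, -0.2] [-8.0, 0.0, -26.0]
[0.0, 0.0, -0.2] [-4.0, 0.0, -30.0]
[0.0, 0.0, -0.2] [1.0, 0.0, -35.0]
[1.3, 0.0, 1.2] [3.0, -1.0, -40.0]
[2.6, 0.0, 2.5] [4.0, -2.0, -45.0]
[3.9, 0.0, 3.8] [6.0, -2.0, -51.0]
[5.3, 0.0, 5.1] [8.0, -3.0, -56.0]
[6.5, 0.0, 6.3] [11.0, -4.0, -62.0]
[7.8, 0.0, 7.6] [14.0, -5.0, -67.0]
[9.1, 0.0, 8.9] [18.0, -6.0, -73.0]
[10.3, 0.0, 10.2] [21.0, -6.0, -78.0]
[11.6, 0.0, 11.4] [24.0, -7.0, -84.0]
[12.9, 0.0, 12.7] [28.0, -8.0, -89.0]
[14.2, 0.0, 14.0] [31.0, -9.0, -95.0]
[15.4, 0.0, 15.3] [34.0, -9.0, -100.0]
[16.7, -0.0, 16.5] [37.0, -10.0, -106.0]
[18.0, -0.0, 17.8] [41.0, -11.0, -111.0]
```

Request:
servo_tool(dr=[[0, 0, 0], [0, 0, 0], [0, 0, 0], [0, 0, 0], [0, 0, 0], [0, 0, 0], [0, 0, 0], [0, 0, 0]], travel=[[-3, 0, -3], [-6, 0, -6], [-8, 0, -8], [-11, 0, -11], [-14, 0, -14], [-17, 0, -17], [-17, 0, -17], [-17, 0, -17]], fingers=[0, 0, 0, 0, 0, 0, 0, 0])

```text
clock: 18.98
ee_pos: [0.6999, 0.0831, 0.1056]
orientation: [0.057, 2.355, -0.02]
contact_force: [-0.4, 1.0, -2.4]
gripper_width: 0.0109
grasp_force: 68.2
```

```bash
cat > p4.py <<'E'
from path import *
from h import w,imaging
s=readout.read_state(); R=Ro.from_rotvec(s["orientation"]).as_matrix(); g=np.array(s["ee_pos"])-R[:,2]*OFF; print(s["grasp_force"])
z=np.array([0,0,1.]); f=np.array([-.999,.047,0])
path([(g+.025*f,87.4,45,4),(g+.010*z+.045*f,80,45,3),(g+.026*z+.105*f,62,45,9)],show=6)
for cam in("side","top","wrist"):
    imaging.snapshot(cam)
    for o in imaging.landmark_of(cam,"hanger")[:1]: print(cam,round(o["p"],2),w(cam,o["at"]).round(4))
E
python3 p4.py
```

```text
68.19043636322021
q [-0.45  0.61  0.18  2.27  2.8   0.5  -1.59] model err mm [16.1 -8.7  0. ] F [-0.4  1.  -2.4] w 0.010888040160862315 t 18.9833
grasp pt [0.6745 0.0842 0.1311] z [ 0.707 -0.032 -0.706] y [0.048 0.999 0.002]
  q 5 [-0.49  0.57  0.16  2.39  2.74  0.58 -1.65] 0.0
  q 11 [-0.75  0.55  0.32  2.4   2.34  0.52 -1.59] 0.0
[0.0, 0.0, -0.0] [4.0, -0.0, -4.0]
[0.0, 0.0, -0.1] [9.0, -0.0, -9.0]
[0.0, 0.0, -0.1] [13.0, -0.0, -13.0]
[0.0, 0.1, -0.2] [18.0, -0.0, -18.0]
[1.8, 0.0, 1.6] [20.0, -1.0, -25.0]
[3.5, 0.0, 3.3] [22.0, -2.0, -32.0]
[5.2, 0.0, 5.0] [25.0, -3.0, -39.0]
[6.7, 0.0, 6.5] [29.0, -4.0, -45.0]
[8.1, 0.0, 7.9] [32.0, -5.0, -51.0]
[9.5, 0.0, 9.3] [36.0, -6.0, -58.0]
[10.9, 0.0, 10.7] [39.0, -7.0, -64.0]
[12.3, 0.0, 12.1] [43.0, -8.0, -70.0]
[13.7, 0.0, 13.5] [47.0, -8.0, -76.0]
[15.1, 0.0, 14.9] [50.0, -9.0, -82.0]
[16.6, 0.0, 16.4] [54.0, -10.0, -88.0]
[18.0, 0.0, 17.8] [58.0, -11.0, -94.0]
side 0.63 [0.6715 0.0811 0.0754]
wrist 0.84 [0.679  0.0828 0.0755]
```

Request:
servo_tool(dr=[[0, 0, 0], [0, 0, 0], [0, 0, 0], [0, 0, 0], [1.8, 0, 1.6], [3.5, 0, 3.3], [5.2, 0, 5], [8.1, 0, 7.9], [10.9, 0, 10.7], [13.7, 0, 13.5], [16.6, 0, 16.4], [18, 0, 17.8]], travel=[[4, 0, -4], [9, 0, -9], [13, 0, -13], [18, 0, -18], [20, -1, -25], [22, -2, -32], [25, -3, -39], [32, -5, -51], [39, -7, -64], [47, -8, -76], [54, -10, -88], [58, -11, -94]], fingers=[0, 0, 0, 0, 0, 0, 0, 0, 0, 0, 0, 0])

```text
clock: 20.28
ee_pos: [0.5902, 0.0788, 0.1305]
orientation: [0.576, 2.299, -0.237]
contact_force: [-1.2, 0.3, -3.6]
gripper_width: 0.0111
grasp_force: 68.6
```

```bash
cat > p5.py <<'E'
from path import *
from h import *
s=readout.read_state(); print(s["grasp_force"])
for cam in("side","top"):
    p,d=imaging.snapshot(cam)
    if cam=="side": cv2.imwrite("pics/s5.png",cv2.resize(p[60:300,180:460],None,fx=2,fy=2)[:,:,::-1])
    for n in("hanger","pan_top","scale","door_handle","cabinet","spool","jar"):
        for o in imaging.landmark_of(cam,n)[:2]: print(cam,n,round(o["p"],2),w(cam,o["at"]).round(4))
path([([.56,.08,.19],50,45,4),([.56,-.10,.20],45,45,8),([.54,-.27,.20],45,45,8),([.535,-.391,.18],45,45,6)],show=4)
E
python3 p5.py
```

```text
68.56364965438843
side hanger 0.79 [0.5653 0.0891 0.0984]
side pan_top 0.71 [ 0.5335 -0.3883  0.0464]
side pan_top 0.69 [ 0.5196 -0.5968  0.0321]
side scale 0.73 [ 0.5169 -0.3908 -0.0033]
side scale 0.61 [ 0.5134 -0.5973  0.0014]
side door_handle 0.63 [0.464  0.2657 0.2117]
side cabinet 0.63 [0.7087 0.0822 0.0032]
side spool 0.84 [ 5.816e-01 -1.954e-01  3.000e-04]
side jar 0.73 [ 0.4275 -0.1683 -0.0022]
top hanger 0.5 [0.5662 0.0877 0.0984]
top pan_top 0.94 [ 0.5329 -0.3913  0.0506]
top pan_top 0.91 [ 0.5228 -0.6035  0.0323]
top scale 0.92 [ 0.5085 -0.5923  0.0022]
top scale 0.57 [ 0.5191 -0.3891  0.0009]
top door_handle 0.85 [0.4576 0.2696 0.2144]
top cabinet 0.71 [0.7019 0.0822 0.0019]
top spool 0.79 [ 0.5772 -0.1932 -0.0043]
top jar 0.7 [ 0.4255 -0.168   0.007 ]
q [-1.07  0.63  0.66  2.34  1.99  0.33 -1.46] model err mm [ 1.7 -5.6 -7.6] F [ 1.3  0.3 -2.9] w 0.010339711713635234 t 21.0833
grasp pt [0.5695 0.0889 0.156 ] z [ 0.624 -0.333 -0.707] y [ 0.47   0.882 -0.   ]
  q 3 [-1.12  0.56  0.68  2.27  1.33  0.39 -0.95] 0.0
  q 7 [-0.99  0.53  0.74  2.34  1.67  0.32 -1.17] 0.0
  q 11
[... 573 characters left out ...]
, 11.1] [-71.0, -138.0, 12.0]
[11.5, -0.0, 11.6] [-79.0, -158.0, 18.0]
[12.0, -0.0, 12.0] [-87.0, -179.0, 25.0]
[12.0, -0.0, 12.0] [-93.0, -199.0, 31.0]
[12.0, -0.0, 12.0] [-98.0, -218.0, 36.0]
[12.0, -0.0, 12.0] [-104.0, -238.0, 42.0]
[12.0, -0.0, 12.0] [-109.0, -258.0, 47.0]
[12.0, -0.0, 12.0] [-115.0, -278.0, 53.0]
[12.0, -0.0, 12.0] [-120.0, -298.0, 58.0]
[12.0, -0.0, 12.0] [-126.0, -318.0, 64.0]
[12.0, -0.0, 12.0] [-131.0, -338.0, 69.0]
[12.0, -0.0, 12.0] [-135.0, -356.0, 78.0]
[12.0, -0.0, 12.0] [-139.0, -374.0, 86.0]
[12.0, -0.0, 12.0] [-143.0, -393.0, 95.0]
[12.0, -0.0, 12.0] [-146.0, -411.0, 103.0]
[12.0, -0.0, 12.0] [-150.0, -429.0, 112.0]
[12.0, -0.0, 12.0] [-154.0, -447.0, 120.0]
```

View pics/s5.png

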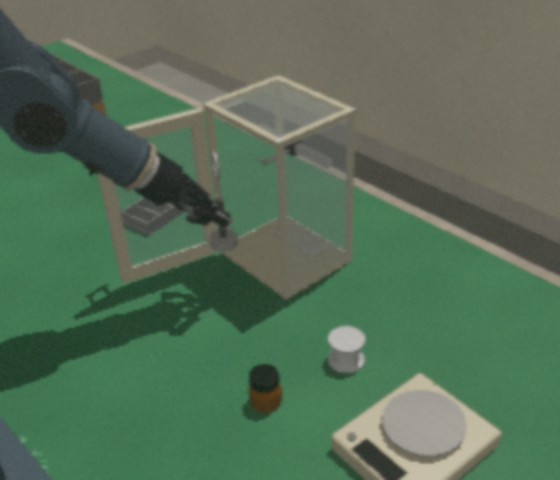

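The crop shows the hanger held upright in the fingers at (222, 220), out of the cabinet, with the door still open. I'll carry it over to the pan, raising it first to stay clear of the door.

```bash
cat > p6.py <<'E'
from path import *
path([([.572,.05,.205],60,45,3),([.56,-.10,.21],47,45,5),([.545,-.23,.205],45,45,4)],show=2)
E
python3 p6.py
```

```text
q [-1.07  0.63  0.66  2.34  1.99  0.33 -1.46] model err mm [ 1.7 -5.6 -7.6] F [ 1.3  0.3 -2.9] w 0.010339711713635234 t 21.0833
grasp pt [0.5695 0.0889 0.156 ] z [ 0.624 -0.333 -0.707] y [ 0.47   0.882 -0.   ]
  q 1 [-1.03  0.52  0.68  2.37  2.05  0.33 -1.43] 0.0
  q 3 [-1.02  0.49  0.76  2.37  2.02  0.29 -1.37] 0.0
  q 5 [-0.91  0.48  0.76  2.38  2.07  0.29 -1.4 ] 0.0
  q 7 [-0.8   0.48  0.76  2.38  2.11  0.29 -1.42] 0.0
  q 9 [-0.55  0.44  0.62  2.41  2.33  0.35 -1.53] 0.0
  q 11 [-0.31  0.42  0.51  2.42  2.53  0.38 -1.6 ] 0.0
[0.5, -0.0, 0.5] [-16.0, -11.0, -7.0]
[0.9, -0.0, 0.9] [-33.0, -23.0, -13.0]
[1.4, -0.0, 1.4] [-49.0, -34.0, -20.0]
[3.2, -0.0, 3.2] [-58.0, -63.0, -13.0]
[5.0, -0.0, 5.1] [-67.0, -92.0, -5.0]
[6.9, -0.0, 6.9] [-76.0, -120.0, 3.0]
[8.7, -0.0, 8.7] [-85.0, -149.0, 10.0]
[10.6, -0.0, 10.6] [-94.0, -178.0, 18.0]
[10.9, -0.0, 10.9] [-102.0, -208.0, 27.0]
[11.3, -0.0, 11.3] [-109.0, -239.0, 37.0]
[11.6, -0.0, 11.6] [-117.0, -270.0, 46.0]
[12.0, -0.0, 12.0] [-125.0, -300.0, 55.0]
```

Request:
servo_tool(dr=[[0.5, 0, 0.5], [0.9, 0, 0.9], [1.4, 0, 1.4], [3.2, 0, 3.2], [5, 0, 5.1], [6.9, 0, 6.9], [8.7, 0, 8.7], [10.6, 0, 10.6], [10.9, 0, 10.9], [11.3, 0, 11.3], [11.6, 0, 11.6], [12, 0, 12]], travel=[[-16, -11, -7], [-33, -23, -13], [-49, -34, -20], [-58, -63, -13], [-67, -92, -5], [-76, -120, 3], [-85, -149, 10], [-94, -178, 18], [-102, -208, 27], [-109, -239, 37], [-117, -270, 46], [-125, -300, 55]], fingers=[0, 0, 0, 0, 0, 0, 0, 0, 0, 0, 0, 0])

```text
clock: 22.08
ee_pos: [0.5628, -0.249, 0.1803]
orientation: [0.914, 2.207, -0.379]
contact_force: [1.2, -0.3, -1.9]
gripper_width: 0.0109
grasp_force: 68.6
```

```bash
cat > p7.py <<'E'
from path import *
path([([.535,-.391,.19],45,45,7),([.535,-.391,.135],45,45,4)],show=3)
E
python3 p7.py
```

```text
q [-0.36  0.45  0.55  2.37  2.33  0.35 -1.42] model err mm [ 4.2 -7.2 -0.6] F [ 1.2 -0.3 -1.9] w 0.010906077641989234 t 22.0833
grasp pt [ 0.5448 -0.231   0.2058] z [ 0.5   -0.5   -0.707] y [ 0.707  0.707 -0.   ]
  q 2 [ 0.01  0.42  0.32  2.39  2.69  0.42 -1.6 ] 0.0
  q 5 [ 0.24  0.45  0.23  2.34  2.88  0.41 -1.65] 0.0
  q 8 [ 0.33  0.52  0.18  2.35  2.95  0.49 -1.69] 0.0
[-0.0, 0.0, -0.0] [-9.0, -17.0, 12.0]
[-0.0, 0.0, -0.0] [-18.0, -34.0, 25.0]
[-0.0, 0.0, -0.0] [-27.0, -51.0, 37.0]
[-0.0, 0.0, -0.0] [-37.0, -69.0, 49.0]
[-0.0, 0.0, -0.0] [-46.0, -86.0, 62.0]
[-0.0, 0.0, -0.0] [-55.0, -103.0, 74.0]
[-0.0, 0.0, -0.0] [-64.0, -120.0, 86.0]
[-0.0, 0.0, -0.0] [-54.0, -120.0, 96.0]
[-0.0, 0.0, -0.0] [-44.0, -120.0, 106.0]
[-0.0, 0.0, -0.0] [-35.0, -120.0, 115.0]
[-0.0, 0.0, -0.0] [-25.0, -120.0, 125.0]
```

Request:
servo_tool(dr=[[0, 0, 0], [0, 0, 0], [0, 0, 0], [0, 0, 0], [0, 0, 0], [0, 0, 0], [0, 0, 0], [0, 0, 0], [0, 0, 0], [0, 0, 0], [0, 0, 0], [0, 0, 0]], travel=[[-9, -17, 12], [-18, -34, 25], [-27, -51, 37], [-37, -69, 49], [-46, -86, 62], [-55, -103, 74], [-64, -120, 86], [-54, -120, 96], [-44, -120, 106], [-35, -120, 115], [-30, -120, 120], [-30, -120, 120]], fingers=[0, 0, 0, 0, 0, 0, 0, 0, 0, 0, 0, 0])

```text
clock: 23.08
ee_pos: [0.5525, -0.4072, 0.1146]
orientation: [0.915, 2.21, -0.38]
contact_force: [-0.4, -0.5, -3.0]
gripper_width: 0.0108
grasp_force: 68.5
```

```bash
cat > p8.py <<'E'
from path import *
from h import *
s=readout.read_state(); print(s["ee_pos"],s["grasp_force"]); path([([.535,-.391,.12],45,45,2)],show=3)
for cam in("side","top","wrist"):
    p,d=imaging.snapshot(cam); P=cloud(cam,d)
    if cam=="side": cv2.imwrite("pics/s8.png",cv2.resize(p[180:330,320:460],None,fx=4,fy=4)[:,:,::-1])
    for n in("hanger","pan_top"):
        for o in imaging.landmark_of(cam,n)[:1]: print(cam,n,round(o["p"],2),w(cam,o["at"]).round(4))
    for o in imaging.cut_out(cam,"hanger")[:1]:
        Q=P[np.array(o["pixels"])&(d>0)]; Q=Q[np.hypot(Q[:,0]-.535,Q[:,1]+.391)<.06]
        for z in np.arange(.06,.28,.02):
            q=Q[abs(Q[:,2]-z)<.01]
            if len(q)>4: print(cam,z.round(3),len(q),np.median(q,0).round(4))
E
python3 p8.py
```

```text
[ 0.55248789 -0.40716875  0.11458369] 68.54576468467712
q [ 0.3   0.58  0.19  2.31  2.82  0.5  -1.59] model err mm [  7.3 -16.5   0.3] F [-0.4 -0.5 -3. ] w 0.01079680309900736 t 23.0833
grasp pt [ 0.5346 -0.3892  0.1401] z [ 0.498 -0.5   -0.709] y [ 0.707  0.707 -0.002]
[-0.0, -0.1, 0.0] [6.0, -0.0, 8.0]
[-0.1, -0.2, 0.1] [13.0, -1.0, 15.0]
side hanger 0.88 [ 0.5314 -0.3897  0.0835]
side pan_top 0.78 [ 0.5361 -0.3906  0.0503]
side 0.08 17 [ 0.5151 -0.4053  0.088 ]
side 0.1 193 [ 0.5252 -0.3945  0.1005]
side 0.12 12 [ 0.5286 -0.3913  0.1142]
side 0.16 19 [ 0.5294 -0.3915  0.1645]
side 0.18 27 [ 0.5309 -0.3895  0.1773]
side 0.2 12 [ 0.5317 -0.3892  0.2012]
side 0.22 18 [ 0.5344 -0.3844  0.2255]
side 0.24 28 [ 0.5229 -0.3945  0.2404]
side 0.26 37 [ 0.5247 -0.3959  0.2614]
top hanger 0.56 [ 0.5331 -0.3894  0.0823]
top pan_top 0.65 [ 0.5338 -0.3915  0.0499]
wrist hanger 0.63 [ 0.5405 -0.3898  0.0871]
wrist pan_top 0.91 [ 0.5318 -0.3943  0.0436]
wrist 0.08 625 [ 0.5183 -0.3728  0.0876]
wrist 0.1 4590 [ 0.5263 -0.3812  0.102 ]
wrist 0.12 881 [ 0.5315 -0.3862  0.1203]
wrist 0.14 1025 [ 0.5315 -0.3859  0.1405]
wrist 0.16 1238 [ 0.5315 -0.386   0.161 ]
wrist 0.18 297 [ 0.5313 -0.3859  0.172 ]
```

View pics/s8.png

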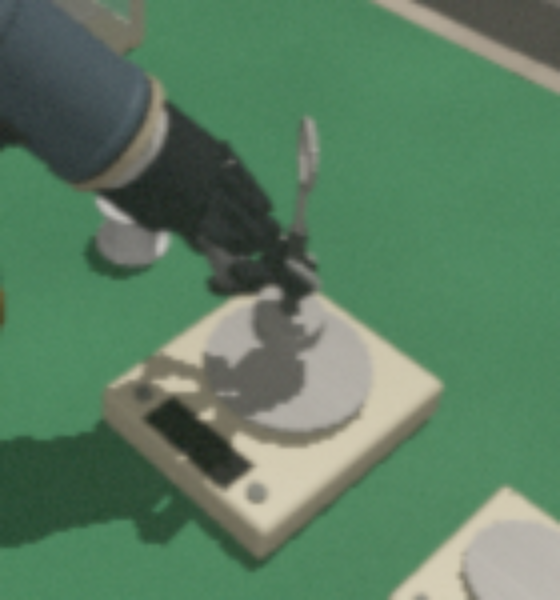

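The view shows the hanger upright above the middle of the pan, with its foot at (290, 320). Its underside is at about 0.084, or 36 mm above the pan. I'll lower it slowly and watch the force.

Request:
servo_tool(dr=[[0, 0, 0], [0, 0, 0], [0, 0, 0], [0, 0, 0], [0, 0, 0], [0, 0, 0], [0, 0, 0], [0, 0, 0], [0, 0, 0], [0, 0, 0], [0, 0, 0]], travel=[[4, 0, 4], [8, 0, 8], [12, 0, 12], [15, 0, 15], [17, 0, 17], [19, 0, 19], [20.5, 0, 20.5], [21.5, 0, 21.5], [22.5, 0, 22.5], [22.5, 0, 22.5], [22.5, 0, 22.5]], fingers=[0, 0, 0, 0, 0, 0, 0, 0, 0, 0, 0])

```text
clock: 24.6
ee_pos: [0.5534, -0.4074, 0.0848]
orientation: [0.914, 2.207, -0.379]
contact_force: [0.1, 0.5, -2.9]
gripper_width: 0.011
grasp_force: 68.6
```

Request:
servo_tool(dr=[[0, 0, 0], [0, 0, 0], [0, 0, 0], [0, 0, 0]], travel=[[0.7, 0, 0.7], [1.4, 0, 1.4], [1.4, 0, 1.4], [1.4, 0, 1.4]], fingers=[0, 0, 0, 0])

```text
clock: 24.93
ee_pos: [0.5534, -0.4074, 0.0828]
orientation: [0.914, 2.207, -0.379]
contact_force: [0.7, 0.3, -2.7]
gripper_width: 0.0109
grasp_force: 68.6
```

```bash
cat > p9.py <<'E'
from h import *
s=readout.read_state(); print(s["ee_pos"],s["contact_force"],s["ft_torque"],s["clock"])
p,d=imaging.snapshot("wrist"); P=cloud("wrist",d)
Q=P[(np.hypot(P[...,0]-.535,P[...,1]+.391)<.065)&(P[...,2]<.075)&(d>0)]
h,e=np.histogram(Q[:,2],bins=np.arange(.040,.076,.002)); print(dict(zip(e.round(3),h)))
E
python3 p9.py
```

```text
[ 0.55335515 -0.4074125   0.08278607] [ 0.65499439  0.29595201 -2.66803132] [ 0.7748846   0.80442656 -0.01865253] 24.9333
{np.float64(0.04): np.int64(101), np.float64(0.042): np.int64(564), np.float64(0.044): np.int64(3700), np.float64(0.046): np.int64(12638), np.float64(0.048): np.int64(1), np.float64(0.05): np.int64(145), np.float64(0.052): np.int64(269), np.float64(0.054): np.int64(272), np.float64(0.056): np.int64(284), np.float64(0.058): np.int64(287), np.float64(0.06): np.int64(301), np.float64(0.062): np.int64(304), np.float64(0.064): np.int64(308), np.float64(0.066): np.int64(1893), np.float64(0.068): np.int64(941), np.float64(0.07): np.int64(79), np.float64(0.072): np.int64(79)}
```

Request:
servo_tool(dr=[[0, 0, 0], [0, 0, 0], [0, 0, 0], [0, 0, 0], [0, 0, 0]], travel=[[0.5, 0, 0.5], [1, 0, 1], [1.4, 0, 1.4], [1.4, 0, 1.4], [1.4, 0, 1.4]], fingers=[0, 0, 0, 0, 0])

```text
clock: 25.4
ee_pos: [0.5533, -0.4074, 0.0807]
orientation: [0.914, 2.207, -0.379]
contact_force: [-0.7, 0.1, -3.2]
gripper_width: 0.0105
grasp_force: 68.6
```

Request:
servo_tool(dr=[[0, 0, 0], [0, 0, 0], [0, 0, 0]], travel=[[0.4, 0, 0.4], [0.7, 0, 0.7], [0.7, 0, 0.7]], fingers=[0, 0, 0])

```text
clock: 25.65
ee_pos: [0.5533, -0.4074, 0.0797]
orientation: [0.914, 2.207, -0.379]
contact_force: [-0.3, -0.2, -3.4]
gripper_width: 0.0104
grasp_force: 68.6
```

```bash
python3 p9.py
```

```text
[ 0.5532946  -0.4073988   0.07970024] [-0.27365975 -0.20756413 -3.35459391] [ 0.79797575  0.7962922  -0.01439968] 25.65
{np.float64(0.04): np.int64(97), np.float64(0.042): np.int64(593), np.float64(0.044): np.int64(3675), np.float64(0.046): np.int64(12438), np.float64(0.048): np.int64(229), np.float64(0.05): np.int64(272), np.float64(0.052): np.int64(270), np.float64(0.054): np.int64(290), np.float64(0.056): np.int64(292), np.float64(0.058): np.int64(310), np.float64(0.06): np.int64(303), np.float64(0.062): np.int64(376), np.float64(0.064): np.int64(2574), np.float64(0.066): np.int64(73), np.float64(0.068): np.int64(79), np.float64(0.07): np.int64(74), np.float64(0.072): np.int64(82)}
```

Request:
servo_tool(dr=[[0, 0, 0], [0, 0, 0], [0, 0, 0], [0, 0, 0]], travel=[[0.4, 0, 0.4], [0.8, 0, 0.8], [0.8, 0, 0.8], [0.8, 0, 0.8]], fingers=[0, 0, 0, 0])

```text
clock: 26.03
ee_pos: [0.5534, -0.4075, 0.0788]
orientation: [0.914, 2.207, -0.379]
contact_force: [0.3, 0.7, -2.1]
gripper_width: 0.0108
grasp_force: 68.9
```

Contact is starting, with the load down from -3.3 to -2.1 N. One more small step.

Request:
servo_tool(dr=[[0, 0, 0], [0, 0, 0], [0, 0, 0], [0, 0, 0]], travel=[[0.3, 0, 0.3], [0.6, 0, 0.6], [0.6, 0, 0.6], [0.6, 0, 0.6]], fingers=[0, 0, 0, 0])

```text
clock: 26.37
ee_pos: [0.5534, -0.4075, 0.078]
orientation: [0.914, 2.207, -0.379]
contact_force: [-0.6, 0.2, 0.3]
gripper_width: 0.0104
grasp_force: 69.0
```

Request:
servo_tool(dr=[[0, 0, 0], [0, 0, 0], [0, 0, 0], [0, 0, 0], [0, 0, 0], [0, 0, 0], [0, 0, 0], [0, 0, 0]], travel=[[0, 0, 0], [0, 0, 0], [0, 0, 0], [0, 0, 0], [0, 0, 0], [0, 0, 0], [0, 0, 0], [0, 0, 0]], fingers=[0, 0, 0, 0.2, 0.4, 0.6, 0.6, 0.6], grip_force=20)

```text
clock: 27.03
ee_pos: [0.5534, -0.4074, 0.0779]
orientation: [0.914, 2.207, -0.379]
contact_force: [-0.4, -0.3, 0.1]
gripper_width: 0.0515
grasp_force: 0.0
```

```bash
python3 p9.py; python3 - <<'E'
from path import *
s=readout.read_state(); R=Ro.from_rotvec(s["orientation"]).as_matrix(); g=np.array(s["ee_pos"])-R[:,2]*OFF
path([(g-R[:,2]*.06,45,45,2),(g-R[:,2]*.12+np.array([0,0,.03]),45,45,2)],show=1)
E
```

```text
[ 0.55339967 -0.40742585  0.07785474] [-0.39149236 -0.30108565  0.11247063] [0.55322152 0.50233396 0.026162  ] 27.0333
{np.float64(0.04): np.int64(383), np.float64(0.042): np.int64(701), np.float64(0.044): np.int64(15140), np.float64(0.046): np.int64(736), np.float64(0.048): np.int64(287), np.float64(0.05): np.int64(265), np.float64(0.052): np.int64(293), np.float64(0.054): np.int64(293), np.float64(0.056): np.int64(293), np.float64(0.058): np.int64(315), np.float64(0.06): np.int64(331), np.float64(0.062): np.int64(2659), np.float64(0.064): np.int64(81), np.float64(0.066): np.int64(80), np.float64(0.068): np.int64(79), np.float64(0.07): np.int64(79), np.float64(0.072): np.int64(82)}
q [ 0.33  0.66  0.15  2.33  2.84  0.61 -1.63] model err mm [  7.9 -16.8  -1.4] F [-0.1 -0.3 -1. ] w 0.050960049969787 t 27.0833
grasp pt [ 0.5354 -0.3894  0.1033] z [ 0.5   -0.5   -0.707] y [ 0.707  0.707 -0.   ]
  q 0 [ 0.38  0.59  0.09  2.43  2.91  0.65 -1.67] 0.0
  q 1 [ 0.34  0.52  0.12  2.43  2.87  0.56 -1.64] 0.0083
  q 2 [ 0.28  0.42  0.17  2.43  2.82  0.45 -1.59] 0.0119
  q 3 [ 0.2   0.31  0.25  2.43  2.74  0.34 -1.51] 0.0127
[-0.0, 0.0, 0.0] [0.0, 0.0, -30.0]
[-0.0, 0.0, 0.0] [0.0, 0.0, -60.0]
[-0.0, 0.0, 0.0] [-11.0, 0.0, -101.0]
[-0.0, 0.0, 0.0] [-21.0, -0.0, -141.0]
```

Released: the hanger stands on the pan and the pad force is zero. Backing straight out would reach the elbow limit, so I'll pivot the open gripper about the hanger's axis first and then back off.

```bash
python3 - <<'E'
from path import *
s=readout.read_state(); R=Ro.from_rotvec(s["orientation"]).as_matrix(); g=np.array(s["ee_pos"])-R[:,2]*OFF
g0=np.array([.5353,-.3900,g[2]]); R2=Rt(80,45)
path([(g0,80,45,6),(g0-R2[:,2]*.06,80,45,3),(g0-R2[:,2]*.08+np.array([0,0,.05]),80,45,3)],show=1)
E
```

```text
q [ 0.33  0.66  0.15  2.33  2.84  0.61 -1.63] model err mm [  7.9 -16.8  -1.4] F [-0.1 -0.3 -1. ] w 0.050960049969787 t 27.0833
grasp pt [ 0.5354 -0.3894  0.1033] z [ 0.5   -0.5   -0.707] y [ 0.707  0.707 -0.   ]
  q 0 [ 0.49  0.65  0.04  2.4   3.07  0.69 -1.67] 0.0
  q 1 [ 0.58  0.64 -0.    2.4   3.22  0.69 -1.65] 0.0
  q 2 [ 0.67  0.65 -0.05  2.39  3.37  0.68 -1.64] 0.0
  q 3 [ 0.76  0.65 -0.09  2.37  3.52  0.65 -1.63] 0.0
  q 4 [ 0.85  0.66 -0.15  2.34  3.68  0.61 -1.64] 0.0
  q 5 [ 0.94  0.67 -0.22  2.3   3.85  0.56 -1.67] 0.0
  q 6 [ 0.97  0.64 -0.24  2.32  3.88  0.54 -1.69] 0.0
  q 7 [ 1.01  0.6  -0.26  2.34  3.91  0.53 -1.71] 0.0
  q 8 [ 1.05  0.57 -0.28  2.35  3.96  0.51 -1.74] 0.0
  q 9 [ 1.1   0.52 -0.33  2.35  4.02  0.46 -1.81] 0.0
  q 10 [ 1.15  0.48 -0.4   2.33  4.1   0.41 -1.9 ] 0.0
  q 11 [ 1.22  0.44 -0.47  2.32  4.19  0.36 -2.01] 0.0
[-4.1, -0.0, -4.1] [1.0, 2.0, -1.0]
[-8.3, -0.0, -8.2] [1.0, 5.0, -1.0]
[-12.4, -0.0, -12.4] [2.0, 7.0, -2.0]
[-16.5, -0.0, -16.5] [2.0, 9.0, -2.0]
[-20.6, -0.0, -20.6] [3.0, 12.0, -3.0]
[-24.8, -0.0, -24.7] [3.0, 14.0, -3.0]
[-24.8, -0.0, -24.7] [1.0, 6.0, -21.0]
[-24.8, -0.0, -24.7] [-1.0, -2.0, -39.0]
[-24.8, -0.0, -24.7] [-2.0, -10.0, -58.0]
[-24.8, -0.0, -24.7] [-15.0, -13.0, -75.0]
[-24.8, -0.0, -24.7] [-27.0, -16.0, -93.0]
[-24.8, -0.0, -24.7] [-40.0, -18.0, -111.0]
```

Request:
servo_tool(dr=[[-4.1, 0, -4.1], [-8.3, 0, -8.2], [-12.4, 0, -12.4], [-16.5, 0, -16.5], [-20.6, 0, -20.6], [-24.8, 0, -24.7], [-24.8, 0, -24.7], [-24.8, 0, -24.7], [-24.8, 0, -24.7], [-24.8, 0, -24.7]], travel=[[1, 2, -1], [1, 5, -1], [2, 7, -2], [2, 9, -2], [3, 12, -3], [3, 14, -3], [1, 6, -21], [-1, -2, -39], [-2, -10, -58], [-2, -10, -58]], fingers=[0.7, 0.7, 0.7, 0.7, 0.7, 0.7, 0.7, 0.7, 0.7, 0.7])

```text
clock: 27.92
ee_pos: [0.5156, -0.3874, 0.1217]
orientation: [0.209, 2.349, -0.087]
contact_force: [-0.1, 0.3, -0.2]
gripper_width: 0.0594
grasp_force: 0.0
```

```bash
python3 - <<'E'
from path import *
from h import *
s=readout.read_state(); R=Ro.from_rotvec(s["orientation"]).as_matrix(); g=np.array(s["ee_pos"])-R[:,2]*OFF
path([(g+np.array([-.03,0,.06]),80,45,2)],show=1)
for cam in("side","top","wrist"):
    p,d=imaging.snapshot(cam); P=cloud(cam,d)
    for n in("hanger","pan_top","door_handle","spool","jar","parts_tray"):
        for o in imaging.landmark_of(cam,n)[:1]: print(cam,n,round(o["p"],2),w(cam,o["at"]).round(4))
    for o in imaging.cut_out(cam,"hanger")[:1]:
        Q=P[np.array(o["pixels"])&(d>0)]; Q=Q[np.hypot(Q[:,0]-.535,Q[:,1]+.391)<.06]
        for z in np.arange(.06,.25,.03):
            q=Q[abs(Q[:,2]-z)<.01]
            if len(q)>4: print(cam,z.round(3),len(q),np.median(q,0).round(4))
E
```

```text
q [ 1.02  0.56 -0.28  2.29  3.88  0.45 -1.7 ] model err mm [ 20.6 -30.9   9. ] F [-0.1  0.3 -0.2] w 0.05939478164618376 t 27.9167
grasp pt [ 0.4906 -0.3829  0.1472] z [ 0.696 -0.125 -0.707] y [ 0.177  0.984 -0.001]
  q 0 [ 1.17  0.5  -0.4   2.35  4.05  0.43 -1.83] 0.0
  q 1 [ 1.29  0.45 -0.51  2.34  4.2   0.36 -1.97] 0.0
[-0.1, -0.0, -0.0] [-11.0, -3.0, -32.0]
[-0.1, -0.0, -0.1] [-22.0, -5.0, -63.0]
side hanger 0.7 [ 0.5338 -0.3892  0.0448]
side pan_top 0.85 [ 0.5187 -0.5986  0.0337]
side jar 0.53 [ 0.4252 -0.1666 -0.0011]
side 0.06 161 [ 0.5247 -0.3988  0.0633]
side 0.12 19 [ 0.5295 -0.3916  0.1215]
side 0.15 6 [ 0.5316 -0.3893  0.1411]
side 0.18 12 [ 0.5314 -0.3877  0.1875]
side 0.21 28 [ 0.5201 -0.401   0.2101]
side 0.24 5 [ 0.5303 -0.3888  0.2305]
top hanger 0.47 [ 0.532  -0.3875  0.0458]
top pan_top 0.79 [ 0.5362 -0.3938  0.0506]
top door_handle 0.7 [0.4592 0.2665 0.2129]
top spool 0.62 [ 5.78e-01 -1.96e-01 -4.00e-04]
top jar 0.74 [ 0.4231 -0.1678  0.0045]
top parts_tray 0.82 [ 6.071e-01  3.927e-01 -4.000e-04]
top 0.06 137 [ 0.5287 -0.3839  0.0649]
top 0.09 9 [ 0.5293 -0.3848  0.0958]
top 0.12 6 [ 0.5287 -0.3843  0.1226]
top 0.15 10 [ 0.5321 -0.3846  0.1445]
top 0.18 7 [ 0.533  -0.3867  0.1877]
top 0.21 6 [ 0.5444 -0.3731  0.2111]
top 0.24 9 [ 0.5327 -0.3863  0.2314]
wrist hanger 0.94 [ 0.5398 -0.3931  0.0473]
wrist pan_top 0.6 [ 0.5197 -0.603   0.0275]
wrist spool 0.81 [ 0.5818 -0.1973 -0.0038]
wrist 0.06 2619 [ 0.5221 -0.3875  0.063 ]
wrist 0.09 580 [ 0.5306 -0.3892  0.0903]
wrist 0.12 692 [ 0.5306 -0.3891  0.1202]
wrist 0.15 372 [ 0.5329 -0.3899  0.149 ]
wrist 0.18 123 [ 0.5329 -0.3903  0.1727]
```

The hanger stands upright in the middle of the pan, the door is open and the spool, jar and tray haven't moved. I'll back off a little more and hand in.

Request:
servo_tool(dr=[[0, 0, 0], [0, 0, 0], [0, 0, 0], [0, 0, 0], [0, 0, 0]], travel=[[-3, 0, -10], [-7, 0, -20], [-10, 0, -30], [-10, 0, -30], [-10, 0, -30]], fingers=[0.7, 0.7, 0.7, 0.7, 0.7])

```text
clock: 29.53
ee_pos: [0.5043, -0.3845, 0.149]
orientation: [0.206, 2.348, -0.086]
contact_force: [-0.3, 0.2, -0.8]
gripper_width: 0.0601
grasp_force: 0.0
```

```bash
python3 -c "
from h import *
print(readout.read_state()['contact_force']); print(env.sign_off())"
```

```text
[-0.29134371  0.20964525 -0.81232701]
the job is handed in; nothing more can be done
None
```

I handed the job in at about 29.5 s: the door is wide open (about 101°), and the hanger stands upright and released within about 5 mm of the pan's centre; the spool, jar and parts tray have not moved, and the hand-in gave no verdict.

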